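# Top up the locked tube-reader tray

### The arm

A 6-joint arm with a two-finger parallel gripper is mounted at the origin on a cart in front of the work surface, level with it; the furniture and walls round the work are solid. World frame = base frame: x ahead of the robot, y to its left, z up, the work surface at z = 0. Lengths are in mm, angles in rad, forces in N, time in s.
With the tool pointing down it reaches from about 350 to 775 mm from the base axis. Payload 7.3 kg.
Tool frame: the origin (TCP) lies on the centre line of the jaws, within the pads' length; the fingertips stand finger_overhang ahead of it and the grasp point (between the pads) lies 8 mm behind it (finger_overhang is the distance from the TCP to the fingertips, in mm); z points along the fingers, y is the line along which they close (so a half turn about z gives the same grasp; the last joint's range is limited). The gripper opens to 92 mm and grips with 3 to 60 N. Pads are 19 mm wide; open, the fingers measure 130 mm over their backs; the gripper's body (75 mm by 190 mm) begins 47 mm behind the grasp point.
Start: joints at [-1.468, 0.342, 1.524, -0, 1.275, -0.146], TCP at [129.298, -508.848, 237.741] pointing down, gripper open.
Joint ranges: [-2.53, 2.53], [-0.77, 2.02], [0.04, 2.7], [-1, 4.14], [0.28, 2.66], [-3.11, 3.11]. Speed limits (rad/s): [2.57, 2.57, 3.14, 3.14, 3.14, 3.14].

### API

Orientations are given as [roll, pitch, yaw] about the fixed x, y, z axes, in that order (R = Rz(yaw) Ry(pitch) Rx(roll)).
In Python, from plant import get_obs, capture, close_job, finger_overhang gives the robot as it stands.
- The arm moves only by the shell command python3 -m inch 'ROWS'. ROWS is JSON, one flat list of numbers, 7 for each row, row after row: the turn, a rotation vector about the tool's x, y, z scaled (see below), then the shift along the tool's x, y, z scaled (see below), then the closure, from -1 (fully open) to 1 (shut). In form: [ax, ay, az, tx, ty, tz, gripper, ax, ay, az, tx, ty, tz, gripper, ...]. A call has 1 to 10 rows; each row shifts and turns the commanded pose from where the row before left it, along the tool's axes as they then stand; what a row does not reach is not made up. The controller multiplies each number of a shift by 0.8 m and each number of a turn by 1.5 rad. A row lasts 1/12 s, in which the tool goes at most 41.7 mm and 7.16 degrees, less where a joint would pass 70% of its speed; a pose out of reach is approached as far as the arm can. A call with a number of a shift or a turn outside -1 to 1 is refused whole. A call with a gripper value outside its range is refused whole. The fingers move at their own pace and stop on an object; the grip force is fixed at half the most. Time passes only in rows, so rows that do not move let the fingers close. It gives the time, the measured TCP pose, the force, the opening and the grip force at its end, in the units of the state.
- get_obs(): the state, without advancing time (a new reading comes with each control period).
- capture(name): name is "scene" or "side" or "wrist"; returns a dict with "image" (420x560x3 uint8, red, green, blue), "mtx" (3x3 intrinsics, pixels), "distortion" ([k1, k2, p1, p2, k3] as OpenCV has them; the pictures are not rectified), "pose" (4x4, takes a point from camera to world coordinates). Camera axes: x right, y up, looking along -z (the intrinsics and any distortion apply to the point x, -y, -z); pixel columns grow to the right and rows downward; lengths in mm; the calibration is good to about 2 mm. A picture is of the moment at which its call begins. There is no depth.
- close_job(): hands the job in; it is judged then, once.
The state is a dict: "time": time; "joint_positions": joint angles; "dq": joint speeds; "tau": joint torques, N m; "tool_pos": TCP position; "tcp_rot": TCP orientation; "contact_force": force on the tool from outside, world axes, zero at the start; "moment": the same for the moment, N m; "grip_width": finger opening in mm; "finger_force": force on a finger pad.
Only numpy, scipy, OpenCV 4.12 (cv2) and the standard library are available. Lean on these libraries where they do the work, as an engineer would, in place of code of your own. Each camera call takes 0.05 s, during which the arm holds its last target. There are 200 camera calls.

### The job

Open the tube reader: pull up the red spring plunger and twist it into its rest notch so that it stays up by itself, let go of it, then slide the tray all the way out. Top up the tray from the small blue microtubes on the bench until it carries exactly five, one lying lengthwise in each cradle, and leave the spare tubes lying on the bench. Then push the tray fully home and only then let the plunger drop back so that it locks the tray, and leave the USB stick and the red tip box where they are.

Things in the scene. Friction and masses are not known exactly. Their poses are not given: they have to be found in the camera images.
- reader: white tube reader fixed to the bench, 94 mm deep (x), 212 mm wide (y); origin at the bench under it, x points away from the tray's front, z up. A hood, top 46 mm above the bench, covers x from -32 to +62 mm; a sliding tray comes out to -x. On the hood at x = 42, y = 0 stands the spring plunger: a steel collar of 30 x 30 mm (top 60 mm above the bench), out of which comes a thin neck with a red T-handle.
- plunger (a joint): how far the plunger is pulled up, 0 to 0.018 m. 0: fully down, its bolt locks the closed tray. A spring pulls it down (3 N at 0, 7 N at 12 mm). A cross key under the handle slides up and down a straight slot of the collar while t_handle is near 0. Over the collar it must be pulled above 12.5 mm to turn (14 to 16 mm is good). Set down in the rest notch it stays at about 0.010.
- t_handle (a joint): turn of the T-handle, counter-clockwise from above, 0 (over the slot) to 1.45 rad (stop). The rest notch, 2.5 mm deep, is at 1.31 rad. To let the bolt drop: lift out of the notch, turn back to 0, lower.
- handle_grip (a point): middle of the red T-handle's bar: bar 38 mm long (along the point's x), 12 mm thick (y), 22 mm high; grip it across the 12 mm from above. The point is 91 mm above the bench when the plunger is down, and rises and turns with it. Below the bar there are 20 mm free down to the collar.
- tray (a joint): how far the tray is pulled out towards the reader's -x: 0 fully home (hard stop) to 0.090 m fully out (hard stop). Sliding friction about 2 N; it stays where it is left. Locked at 0 within 2 mm while the bolt is down.
- tray_tab (a point): on the tray's black upright pull tab, 10 mm below its top: tab 10 mm thick (along the point's x), 46 mm wide (y), top 60 mm above the bench; pinch it across the 10 mm from above. Between tab and hood are 31 mm when the tray is home.
- cradle_1 (a point): cradle 1 of 5, 36 mm apart along y on the tray: the point, 20 mm above the bench, is where the middle of a tube's underside rests, the tube along the point's x, either end first. Bars at x = +-18 mm carry it; pegs there at y = +-11 mm (5 mm thick, 7 mm above the bars) stop it rolling; lips at x = +-29 mm (3 mm thick, 10 mm above the bars) stop its ends. Under the hood while the tray is home.
- cradle_2 (a point): cradle 2 of 5, 36 mm apart along y on the tray: the point, 20 mm above the bench, is where the middle of a tube's underside rests, the tube along the point's x, either end first. Bars at x = +-18 mm carry it; pegs there at y = +-11 mm (5 mm thick, 7 mm above the bars) stop it rolling; lips at x = +-29 mm (3 mm thick, 10 mm above the bars) stop its ends. Under the hood while the tray is home.
- cradle_3 (a point): cradle 3 of 5, 36 mm apart along y on the tray: the point, 20 mm above the bench, is where the middle of a tube's underside rests, the tube along the point's x, either end first. Bars at x = +-18 mm carry it; pegs there at y = +-11 mm (5 mm thick, 7 mm above the bars) stop it rolling; lips at x = +-29 mm (3 mm thick, 10 mm above the bars) stop its ends. Under the hood while the tray is home.
- cradle_4 (a point): cradle 4 of 5, 36 mm apart along y on the tray: the point, 20 mm above the bench, is where the middle of a tube's underside rests, the tube along the point's x, either end first. Bars at x = +-18 mm carry it; pegs there at y = +-11 mm (5 mm thick, 7 mm above the bars) stop it rolling; lips at x = +-29 mm (3 mm thick, 10 mm above the bars) stop its ends. Under the hood while the tray is home.
- cradle_5 (a point): cradle 5 of 5, 36 mm apart along y on the tray: the point, 20 mm above the bench, is where the middle of a tube's underside rests, the tube along the point's x, either end first. Bars at x = +-18 mm carry it; pegs there at y = +-11 mm (5 mm thick, 7 mm above the bars) stop it rolling; lips at x = +-29 mm (3 mm thick, 10 mm above the bars) stop its ends. Under the hood while the tray is home.
- loaded_1: blue 1.5 ml microtube lying on its side, already in one of the cradles at the start (one or two of these three are there, the rest absent); 41 mm long (along its y), 10 mm wide (x), 11 mm high; origin in the middle of its underside, z up.
- loaded_2: blue 1.5 ml microtube lying on its side, already in one of the cradles at the start (one or two of these three are there, the rest absent); 41 mm long (along its y), 10 mm wide (x), 11 mm high; origin in the middle of its underside, z up.
- loaded_3: blue 1.5 ml microtube lying on its side, already in one of the cradles at the start (one or two of these three are there, the rest absent); 41 mm long (along its y), 10 mm wide (x), 11 mm high; origin in the middle of its underside, z up.
- tube_1: blue 1.5 ml microtube lying on its side, on the bench left of the reader at the start; 41 mm long (along its y), 10 mm wide (x), 11 mm high; origin in the middle of its underside, z up.
- tube_2: blue 1.5 ml microtube lying on its side, on the bench left of the reader at the start; 41 mm long (along its y), 10 mm wide (x), 11 mm high; origin in the middle of its underside, z up.
- tube_3: blue 1.5 ml microtube lying on its side, on the bench left of the reader at the start; 41 mm long (along its y), 10 mm wide (x), 11 mm high; origin in the middle of its underside, z up.
- tube_4: blue 1.5 ml microtube lying on its side, on the bench left of the reader at the start; 41 mm long (along its y), 10 mm wide (x), 11 mm high; origin in the middle of its underside, z up.
- tube_5: blue 1.5 ml microtube lying on its side, on the bench left of the reader at the start; 41 mm long (along its y), 10 mm wide (x), 11 mm high; origin in the middle of its underside, z up.
- usb_stick: black USB stick, 58 x 17 x 8 mm, bystander
- tip_box: red-topped pipette tip box, 82 x 122 x 65 mm, bystander

How it is judged:
By the outcome, as a careful person would: the job done as asked, in the order asked, and still so for the second after the job is handed in, with the robot touching nothing.
Of loaded_1, loaded_2, loaded_3 only 1 to 2 are there at a start; the rules pass over those that are not, and their reading is None.
At some moment in a run one of tube_1, tube_2, tube_3, tube_4, tube_5 may be knocked a few centimetres aside while the robot is not near it.
Once in a run the grip may slacken for a moment while it holds something.
It also fails if it takes over 210 s, if anything falls off the work surface, if the arm or the gripper's body presses on something with over 40 N, if the wrist force passes 120 N, or if a joint passes its speed limit or range.

## Working session

There is one attempt and no reset: what is moved stays moved. The work goes in short steps, Python scripts to look and compute and a shell command to move; the robot and the scene stay as the last step left them, time stands still between calls to the robot, and variables do not carry over. Pictures are saved under pics/ and viewed, at most 17 in all, crops included, and the job is handed in when it is done.

```bash
ls; mkdir -p pics; python3 - <<'E'
from plant import *
import cv2,numpy as np
o=get_obs(); print(o, finger_overhang)
for n in ("scene","side"):
    c=capture(n); cv2.imwrite(f"pics/{n}0.png",c["image"][:,:,::-1]); print(n,c["mtx"],c["distortion"],c["pose"])
E
```

```text
pics
{'time': 0.0, 'joint_positions': array([-1.46801446e+00,  3.42708189e-01,  1.52501426e+00, -3.93860623e-05,
        1.27541008e+00, -1.46020998e-01]), 'dq': array([-5.39546361e-04, -9.59790076e-04, -9.45608248e-05,  1.26179859e-04,
        1.71109494e-03, -1.04233936e-03]), 'tau': array([-1.81397656e-03, -4.31246388e+01, -2.44222319e+01,  7.14331074e-02,
        5.60276338e-02, -1.41945525e-04]), 'tool_pos': array([ 129.23663506, -508.4372838 ,  237.05346477]), 'tcp_rot': array([-3.14006369e+00, -1.86793066e-04,  2.48814217e-01]), 'contact_force': array([-0.40193429,  0.21804806,  0.04660161]), 'moment': array([-0.01888104,  0.03616107,  0.02436555]), 'finger_force': 0.0, 'grip_width': 91.88255727189475} 11.0
scene [[421.44054978   0.         277.24901158]
 [  0.         421.44054978 204.82348365]
 [  0.           0.           1.        ]] [-0.0710143  0.         0.         0.         0.       ] [[-7.67791743e-01  2.47382332e-01 -5.91014231e-01 -2.61244734e+02]
 [-6.40087792e-01 -3.36470526e-01  6.90706308e-01  9.49501939e+02]
 [-2.79903320e-02  9.08619594e-01  4.16685702e-01  6.76481457e+02]
 [ 0.00000000e+00  0.00000000e+00  0.00000000e+00  1.00000000e+00]]
side [[500.1004716    0.         282.7323272 ]
 [  0.         500.1004716  212.68579734]
 [  0.           0.           1.        ]] [-0.004605  0.        0.        0.        0.      ] [[-8.61711919e-01  2.46579604e-01 -4.43453569e-01 -7.51736684e+01]
 [-5.07306731e-01 -4.02128350e-01  7.62189393e-01  1.08740761e+03]
 [ 9.61510622e-03  8.81754665e-01  4.71610285e-01  7.87979713e+02]
 [ 0.00000000e+00  0.00000000e+00  0.00000000e+00  1.00000000e+00]]
```

View pics/scene0.png

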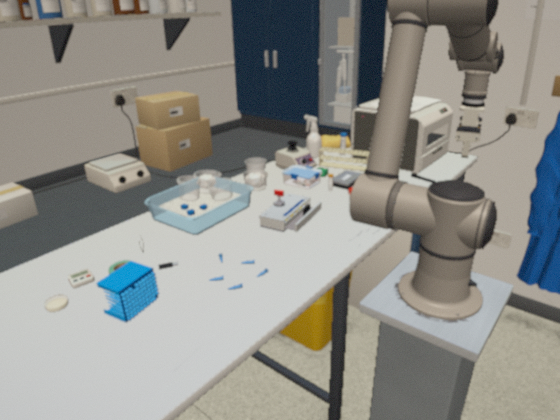

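View pics/side0.png

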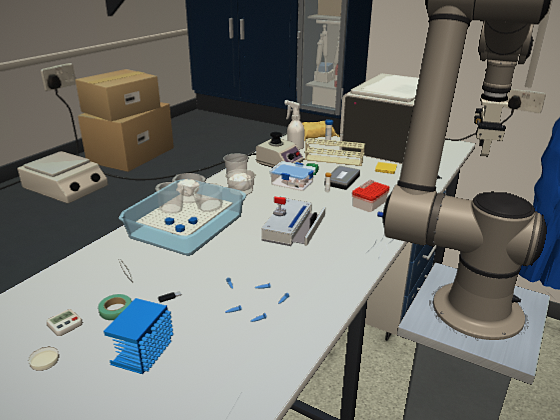

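The side view shows the reader at about (290,222) with its red handle at (280,203). Five tubes lie near (229,283), (262,286), (284,298), (233,310) and (258,318), and the tip box is at (371,195).

```bash
cat > h.py <<'E'
from plant import *
import cv2,numpy as np
from scipy.spatial.transform import Rotation as R
def ray(c,uv):
    p=cv2.undistortPoints(np.array(uv,float).reshape(-1,1,2),c["mtx"],np.array(c["distortion"])).reshape(-1,2)
    d=np.c_[p[:,0],-p[:,1],-np.ones(len(p))]@c["pose"][:3,:3].T
    return c["pose"][:3,3],d
def plane(c,uv,z):
    o,d=ray(c,uv); return o+d*((z-o[2])/d[:,2])[:,None]
def proj(c,P):
    P=np.atleast_2d(P); q=(P-c["pose"][:3,3])@c["pose"][:3,:3]
    q=q*[1,-1,-1]
    return cv2.projectPoints(q,np.zeros(3),np.zeros(3),c["mtx"],np.array(c["distortion"]))[0].reshape(-1,2)
def snap(n,f,box=None,s=1):
    c=capture(n); im=c["image"][:,:,::-1]
    if box: im=im[box[1]:box[3],box[0]:box[2]]
    cv2.imwrite("pics/"+f,cv2.resize(im,None,fx=s,fy=s,interpolation=cv2.INTER_CUBIC)); return c
def tubes(c,lo,hi,amin=15,z=5):
    """blue blobs in the rectangle lo..hi on the bench: centre, axis angle"""
    hsv=cv2.cvtColor(c["image"],cv2.COLOR_RGB2HSV)
    m=cv2.inRange(hsv,(98,110,50),(118,255,255))
    n,l,st,ce=cv2.connectedComponentsWithStats(m)
    out=[]
    for i in range(1,n):
        if st[i,4]<amin: continue
        v,u=np.where(l==i); P=plane(c,np.c_[u,v],z)[:,:2]; k=P.mean(0)
        if not((k>lo).all() and (k<hi).all()): continue
        w,V=np.linalg.eigh(np.cov((P-k).T)); a=V[:,1]
        t=(P-k)@a; mid=k+a*(t.max()+t.min())/2
        out.append((mid.round(1),round(np.arctan2(a[1],a[0])%np.pi,3),round(np.ptp(t),1),int(st[i,4]),ce[i].round(0)))
    return out
E
python3 - <<'E'
from h import *
c=capture("side")
print(plane(c,[[229,283],[262,286],[284,298],[233,310],[258,318]],5).round(0))
print(plane(c,[[280,203]],91).round(0),plane(c,[[371,188]],65).round(0), plane(c,[[170,296]],5).round(0))
for t in tubes(c,[100,-200],[900,800]):print(t)
cv2.imwrite("pics/rd.png",cv2.resize(c["image"][180:340,200:400,::-1],None,fx=4,fy=3.7,interpolation=cv2.INTER_CUBIC)[:600])
E
```

```text
[[583. 233.   5.]
 [502. 199.   5.]
 [427. 213.   5.]
 [510. 317.   5.]
 [442. 311.   5.]]
[[619. -89.  91.]] [[ 439. -390.   65.]] [[677. 355.   5.]]
(array([ 608.6, -183.7]), np.float64(1.762), np.float64(153.2), 82, array([297., 216.]))
(array([883.2,  16.8]), np.float64(2.259), np.float64(42.0), 48, array([193., 220.]))
(array([886.3,  75.7]), np.float64(2.287), np.float64(45.2), 58, array([180., 228.]))
(array([ 220.3, -189.4]), np.float64(1.842), np.float64(56.8), 23, array([414., 248.]))
(array([ 198.6, -175.6]), np.float64(1.534), np.float64(96.3), 27, array([418., 254.]))
(array([191.4, -62.7]), np.float64(1.805), np.float64(112.3), 58, array([410., 272.]))
(array([583.3, 230.4]), np.float64(2.438), np.float64(42.9), 31, array([229., 282.]))
(array([500.7, 198.6]), np.float64(0.791), np.float64(39.3), 43, array([264., 286.]))
(array([428.5, 212. ]), np.float64(1.566), np.float64(41.9), 38, array([284., 297.]))
(array([157.8,  82.7]), np.float64(1.769), np.float64(80.5), 43, array([405., 304.]))
(array([646., 490.]), np.float64(2.326), np.float64(259.9), 3362, array([140., 335.]))
(array([510.8, 314.9]), np.float64(0.995), np.float64(39.1), 48, array([234., 309.]))
(array([441.2, 309.8]), np.float64(1.116), np.float64(41.1), 51, array([259., 318.]))
```

View pics/rd.png

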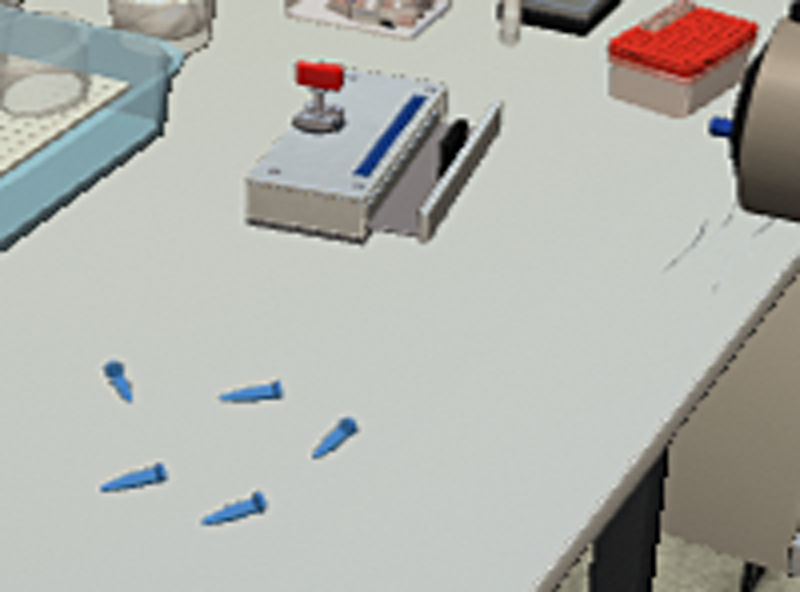

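```bash
python3 -m inch '[0,0,0.0553,0,0,0,-1, 0,0,0.0553,0,0,0,-1, 0,0,0.0553,0,0,0,-1, 0,0,0,0.029,-0.035,-0.005,-1, 0,0,0,0.029,-0.035,-0.005,-1, 0,0,0,0.029,-0.035,-0.005,-1, 0,0,0,0.029,-0.035,-0.005,-1, 0,0,0,0.029,-0.035,-0.005,-1, 0,0,0,0.029,-0.035,-0.005,-1, 0,0,0,0.029,-0.035,-0.005,-1]'
python3 -m inch '[0,0,0,0.029,-0.035,-0.005,-1, 0,0,0,0.029,-0.035,-0.005,-1, 0,0,0,0.029,-0.035,-0.005,-1, 0,0,0,0.029,-0.035,-0.005,-1, 0,0,0,0.029,-0.035,-0.005,-1, 0,0,0,0.029,-0.035,-0.005,-1, 0,0,0,0.029,-0.035,-0.005,-1, 0,0,0,0.029,-0.035,-0.005,-1,0,0,0,0,0,0,-1,0,0,0,0,0,0,-1]'
python3 - <<'E'
from h import *
c=snap("wrist","w1.png"); print(c["pose"].round(3),c["mtx"][0,0],get_obs()["tcp_rot"],get_obs()["joint_positions"])
E
```

```text
time: 0.98
tool_pos: [292.4, -311.2, 265.8]
tcp_rot: [-3.141, 0.0, -0.0]
contact_force: [0.3, -0.5, 0.1]
grip_width: 91.9
finger_force: 0.0
time: 1.82
tool_pos: [477.9, -87.3, 297.3]
tcp_rot: [-3.142, 0.001, 0.004]
contact_force: [-0.2, -0.5, -0.2]
grip_width: 92.0
finger_force: 0.0
[[ 4.00000e-03  9.61000e-01  2.76000e-01  5.51169e+02]
 [-1.00000e+00  3.00000e-03  2.00000e-03 -8.64370e+01]
 [ 1.00000e-03 -2.76000e-01  9.61000e-01  4.44509e+02]
 [ 0.00000e+00  0.00000e+00  0.00000e+00  1.00000e+00]] 352.6208707236221 [3.14147097e+00 1.21966724e-03 1.85419755e-03] [-3.40808116e-01  2.26937617e-01  1.51864573e+00 -5.32425658e-04
  1.39711720e+00  1.22822624e+00]
```

View pics/w1.png

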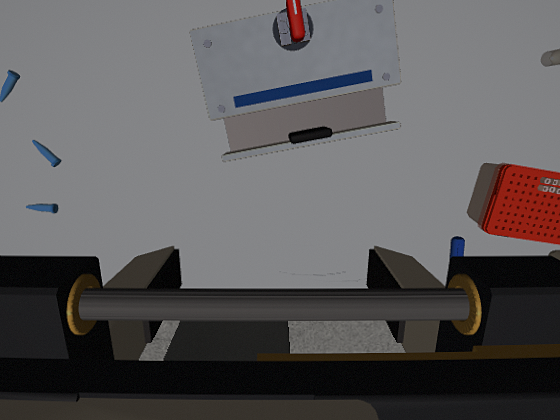

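The wrist view shows the reader hood with corners near (191,29), (210,119) and (401,83). The black tab is at (311,134), the red handle at (295,20), and three tubes are on the left.

```bash
python3 - <<'E'
from h import *
c=capture("wrist")
P=plane(c,[[191,29],[210,119],[401,83]],46)[:,:2];print(P.round(1))
a=P[2]-P[1];print(np.linalg.norm(a),np.linalg.norm(P[0]-P[1]),"yaw",np.arctan2(-a[1],-a[0])-np.pi/2)
yaw=np.arctan2(-a[1],-a[0])-np.pi/2
ex=np.array([np.cos(yaw),np.sin(yaw)]);
mid=(P[1]+P[2])/2; print("origin",mid+32*ex)
S=plane(c,[[207,43],[378,8],[387,77],[222,109]],46)[:,:2];print("screws",S.round(1),np.arctan2(*(S[3]-S[2])[::-1])-np.pi/2,np.arctan2(*(S[0]-S[1])[::-1])-np.pi/2)
T=plane(c,[[290,136],[331,131]],60)[:,:2];print(T, T.mean(0))
print(plane(c,[[222,158],[400,124]],40)[:,:2])
hsv=cv2.cvtColor(c["image"],cv2.COLOR_RGB2HSV)
m=((hsv[...,0]<6)|(hsv[...,0]>174))&(hsv[...,1]>150)&(hsv[...,2]>60); m[:,400:]=0
v,u=np.where(m); print(u.min(),u.max(),v.min(),v.max(),len(u))
print(np.c_[[ (int(r),int(u[v==r].min()),int(u[v==r].max())) for r in range(0,v.max()+1,4)]])
E
```

```text
[[ 630.3   -2.5]
 [ 539.4  -18.4]
 [ 577.9 -225.1]]
210.3401720327861 92.33315660104141 yaw 0.1840545738091166
origin [ 590.092438   -115.89846922]
screws [[ 616.8  -18.5]
 [ 650.9 -194.9]
 [ 583.8 -209.5]
 [ 550.   -31.9]] 0.18835689525825972 0.19131184745976237
[[ 522.10693531 -105.78317511]
 [ 527.5236851  -149.55317877]] [ 524.81531021 -127.66817694]
[[ 495.72032077  -29.13134979]
 [ 534.53007169 -230.20362526]]
284 302 0 38 462
[[  0 285 297]
 [  4 286 298]
 [  8 286 299]
 [ 12 287 299]
 [ 16 288 300]
 [ 20 289 301]
 [ 24 289 301]
 [ 28 290 302]
 [ 32 290 302]
 [ 36 290 300]]
```

```bash
python3 -m inch '[0,0,0,0.035,0.004,0,-1, 0,0,0,0.035,0.004,0,-1, 0,0,0,0.035,0.004,0,-1, 0,0,0,0.035,0.004,0,-1, 0,0,0,0.035,0.004,0,-1, 0,0,0,0.035,0.004,0,-1, 0,0,-0.0625,0,0,0,-1, 0,0,-0.0625,0,0,0,-1, 0,0,0,0,0,0,-1, 0,0,0,0,0,0,-1]'
python3 - <<'E'
from h import *
c=snap("wrist","w2.png"); np.savez("w2.npz",**c)
E
```

```text
time: 2.75
tool_pos: [644.7, -109.5, 297.5]
tcp_rot: [-3.141, 0.001, 0.183]
contact_force: [0.3, -0.2, -0.4]
grip_width: 92.0
finger_force: 0.0
```

View pics/w2.png

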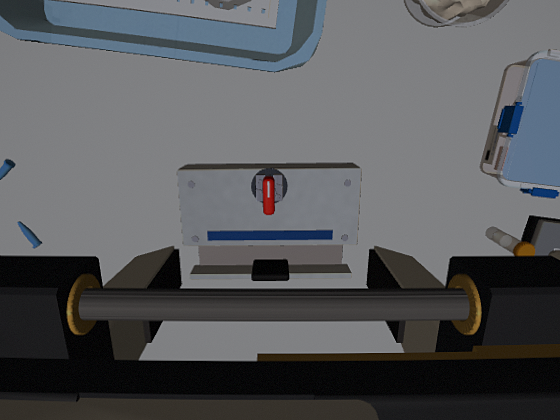

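The whole reader is in view: hood top corners near (180,170), (359,168), (358,244) and (182,246), and the red bar at u 263–275, v 176–214.

```bash
cat >> h.py <<'E'
def redbar(c,z=102,umax=400):
    hsv=cv2.cvtColor(c["image"],cv2.COLOR_RGB2HSV)
    m=(((hsv[...,0]<6)|(hsv[...,0]>174))&(hsv[...,1]>150)&(hsv[...,2]>60)).astype(np.uint8); m[:,umax:]=0
    n,l,st,ce=cv2.connectedComponentsWithStats(m); i=1+np.argmax(st[1:,4])
    v,u=np.where(l==i); return plane(c,np.c_[u,v],z)[:,:2],(u.min(),u.max(),v.min(),v.max())
E
python3 - <<'E'
from h import *
c=np.load("w2.npz")
P=plane(c,[[180,170],[182,246],[358,244],[359,168]],46)[:,:2];print(P.round(1))
for a in (P[0]-P[3],P[1]-P[2]): print(np.linalg.norm(a),np.arctan2(a[1],a[0])-np.pi/2)
print("centre",P.mean(0))
S=plane(c,[[191,184],[195,238],[345,238],[347,183]],46)[:,:2];print("screw c",S.mean(0),np.arctan2(*(S[0]-S[3])[::-1])-np.pi/2,np.arctan2(*(S[1]-S[2])[::-1])-np.pi/2)
yaw=.188;ex=np.array([np.cos(yaw),np.sin(yaw)]);ey=np.array([-ex[1],ex[0]])
Q,b=redbar(c);print(b)
o,d=ray(c,[[269,195]])
for k in(0,1):
  q=Q@ex if k==0 else Q@ey; print(q.min(),q.max())
print("bar top front end (near camera-bottom) ",plane(c,[[269,214],[269,178],[252,262],[287,262]],102)[:,:2])
print("tab top",plane(c,[[252,262],[287,262]],60)[:,:2].mean(0))
# predicted for origin guess
for O in ([590,-116],[587,-116]):
  O=np.array(O,float)
  W=lambda x,y,z:np.r_[O+ex*x+ey*y,z]
  print(O,proj(c,[W(23,0,102),W(61,0,102),W(23,6,102),W(23,-6,102),W(-32,106,46),W(-32,-106,46),W(62,106,46),W(-63,23,60),W(-63,-23,60),W(27,15,60),W(57,-15,60)]).round(1).tolist())
E
```

```text
[[ 631.    -3. ]
 [ 538.7  -15.6]
 [ 580.  -225.3]
 [ 670.4 -203.5]]
204.3978094849033 0.1938153951542494
213.8127874451094 0.19462509274254636
centre [ 605.03086156 -111.84972236]
screw c [ 601.15063729 -112.32753154] 0.18905985913396406 0.18245236052776437
(np.int64(263), np.int64(274), np.int64(178), np.int64(214))
583.1623788235062 620.2548557831257
-227.99109789283122 -216.82637460918897
bar top front end (near camera-bottom)  [[ 614.5460482  -109.9538712 ]
 [ 651.01325391 -103.3456092 ]
 [ 559.13597371 -101.72255173]
 [ 565.84915118 -138.11281733]]
tab top [ 543.5896315 -122.9229203]
[ 590. -116.] [[270.3, 216.1], [270.1, 179.3], [264.4, 216.1], [276.3, 216.1], [183.9, 246.3], [358.3, 245.4], [177.7, 169.5], [252.0, 274.4], [290.3, 274.2], [257.3, 201.8], [284.0, 175.4]]
[ 587. -116.] [[269.8, 218.9], [269.5, 182.2], [263.9, 218.9], [275.7, 218.8], [183.6, 248.5], [357.7, 247.6], [177.4, 172.1], [251.6, 276.6], [289.9, 276.4], [256.9, 204.4], [283.5, 178.1]]
```

```bash
python3 -m inch '[0,0,0,-0.0142,-0.0072,0.03,-1, 0,0,0,0,0,0.036,-1, 0,0,0,0,0,0.036,-1, 0,0,0,0,0,0.036,-1, 0,0,0,0,0,0.036,-1, 0,0,0,0,0,0.036,-1, 0,0,0,0,0,0.03,-0.3, 0,0,0,0,0,0.028,-0.3,0,0,0,0,0,0,-0.3, 0,0,0,0,0,0,-0.3]'
python3 - <<'E'
from h import *
print(get_obs()["tcp_rot"]);c=snap("wrist","w3.png")
E
```

```text
time: 3.63
tool_pos: [632.3, -104.8, 83.0]
tcp_rot: [-3.141, 0.002, 0.185]
contact_force: [1.4, -0.3, 0.5]
grip_width: 69.8
finger_force: 0.0
[-3.14085730e+00  1.78859695e-03  1.85456900e-01]
```

View pics/w3.png

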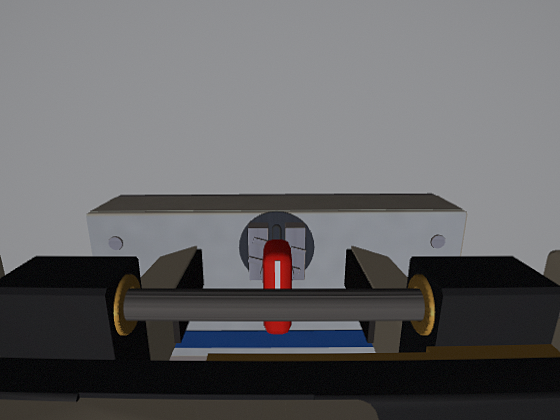

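The bar (u about 277) is centred between the fingers. I'll grip it and lift 15 mm.

```bash
python3 -m inch '[0,0,0,0,0,0,1,0,0,0,0,0,0,1,0,0,0,0,0,0,1,0,0,0,0,0,0,1,0,0,0,0,0,0,1,0,0,0,0,0,0,1,0,0,0,0,0,0,1,0,0,0,0,0,0,1]'
python3 -m inch '[0,0,0,0,0,-0.005,1,0,0,0,0,0,-0.005,1,0,0,0,0,0,-0.005,1,0,0,0,0,0,-0.004,1,0,0,0,0,0,0,1,0,0,0,0,0,0,1]'
```

```text
time: 4.35
tool_pos: [633.4, -105.7, 83.5]
tcp_rot: [3.139, -0.0, 0.188]
contact_force: [0.3, -4.0, -1.6]
grip_width: 13.5
finger_force: 30.0
time: 4.85
tool_pos: [633.1, -105.6, 97.4]
tcp_rot: [3.14, 0.001, 0.187]
contact_force: [2.7, -5.9, -8.4]
grip_width: 13.3
finger_force: 30.0
```

```bash
python3 -m inch '[0,0,-0.0728,0,0,0,1,0,0,-0.0728,0,0,0,1,0,0,-0.0728,0,0,0,1,0,0,-0.0728,0,0,0,1,0,0,-0.0728,0,0,0,1,0,0,-0.0728,0,0,0,1]'
python3 -m inch '[0,0,-0.0728,0,0,0,1,0,0,-0.0728,0,0,0,1,0,0,-0.0728,0,0,0,1,0,0,-0.0728,0,0,0,1,0,0,-0.0728,0,0,0,1,0,0,-0.0728,0,0,0,1,0,0,0,0,0,0,1,0,0,0,0,0,0,1]'
```

```text
time: 5.35
tool_pos: [633.0, -105.3, 97.1]
tcp_rot: [-3.142, 0.001, 0.848]
contact_force: [2.9, -4.9, -8.2]
grip_width: 13.5
finger_force: 30.0
time: 6.02
tool_pos: [632.6, -105.1, 97.3]
tcp_rot: [-3.14, 0.001, 1.494]
contact_force: [1.1, -4.8, -7.7]
grip_width: 13.4
finger_force: 30.0
```

```bash
python3 -m inch '[0,0,0,0,0,0.002,1,0,0,0,0,0,0.002,1,0,0,0,0,0,0.002,1,0,0,0,0,0,0,1,0,0,0,0,0,0,1]'
```

```text
time: 6.43
tool_pos: [632.7, -105.0, 93.5]
tcp_rot: [-3.141, 0.001, 1.496]
contact_force: [0.5, -4.6, -7.2]
grip_width: 13.5
finger_force: 30.0
```

```bash
python3 -m inch '[0,0,0,0,0,0.001,1,0,0,0,0,0,0.001,1,0,0,0,0,0,0,1]'
```

```text
time: 6.68
tool_pos: [632.9, -105.0, 93.1]
tcp_rot: [3.142, 0.001, 1.496]
contact_force: [-2.8, -4.9, 0.7]
grip_width: 13.3
finger_force: 30.0
```

```bash
python3 -m inch '[0,0,0,0,0,0,-0.3,0,0,0,0,0,0,-0.3,0,0,0,0,0,0,-0.3,0,0,0,0,0,0,-0.3,0,0,0,0,0,0,-0.3,0,0,0,0,0,-0.02,-0.3,0,0,0,0,0,-0.03,-0.3,0,0,0,0,0,-0.03,-0.3,0,0,0,0,0,-0.03,-0.3]'
python3 - <<'E'
from h import *
c=snap("side","s4.png",(210,170,350,260),5)
E
```

```text
time: 7.43
tool_pos: [633.0, -104.2, 181.0]
tcp_rot: [-3.141, -0.0, 1.498]
contact_force: [0.1, -1.2, -0.4]
grip_width: 59.5
finger_force: 0.0
```

View pics/s4.png

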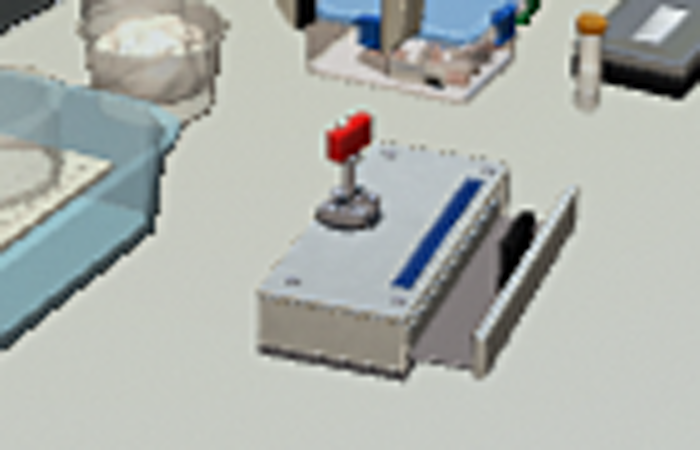

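The handle is up and turned, at (350,135) in the crop, and stands by itself. Next I'll move above the pull tab.

```bash
python3 -m inch '[0,0,-0.058,0,0,0,0.478,0,0,-0.058,0,0,0,0.478,0,0,-0.058,0,0,0,0.478,0,0,0,-0.003,-0.0345,0,0.478,0,0,0,0,-0.0345,0,0.478,0,0,0,0,-0.0345,0,0.478,0,0,0,0,-0.0345,0,0.478,0,0,0,0,0,0.02,0.478,0,0,0,0,0,0.02,0.478,0,0,0,0,0,0,0.478]'
python3 - <<'E'
from h import *
o=get_obs();print(o["tcp_rot"]);c=snap("wrist","w5.png");np.savez("w5.npz",**c)
E
```

```text
time: 8.32
tool_pos: [523.4, -127.0, 145.9]
tcp_rot: [-3.138, -0.002, 1.758]
contact_force: [-1.8, 0.7, -1.2]
grip_width: 24.1
finger_force: 0.0
[-3.13812389e+00 -2.36905047e-03  1.75812915e+00]
```

View pics/w5.png

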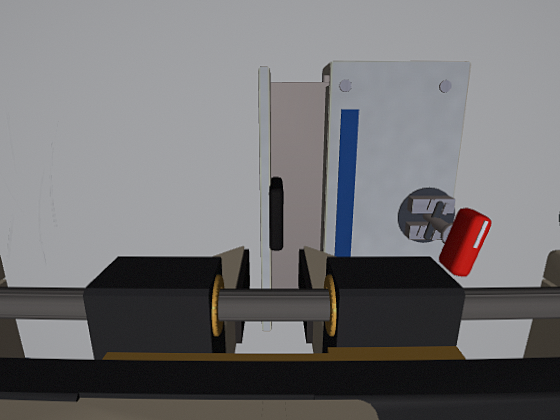

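The tab is at u 270–283, v 178–250, centred between the fingers, which meet at about u=276. The plate in front of it spans u 259–271.

```bash
python3 - <<'E'
from h import *
c=np.load("w5.npz")
yaw=.188;ex=np.array([np.cos(yaw),np.sin(yaw)]);ey=np.array([-ex[1],ex[0]]);O=np.array([591.5,-114.5])
R2=lambda uv,z:np.c_[(plane(c,uv,z)[:,:2]-O)@ex,(plane(c,uv,z)[:,:2]-O)@ey].round(1).tolist()
for z in(20,30,40,50):print(z,R2([[264,67],[266,331],[260,67],[270,67]],z))
print(R2([[271,178],[283,178],[271,250],[283,250]],60))
print(R2([[330,62],[470,62],[435,215]],46))
E
```

```text
20 [[-77.8, 105.1], [-77.8, -116.0], [-80.7, 105.1], [-73.4, 105.1]]
30 [[-77.5, 104.0], [-77.5, -109.0], [-80.3, 104.0], [-73.3, 104.0]]
40 [[-77.2, 102.9], [-77.2, -102.0], [-79.9, 102.9], [-73.2, 102.9]]
50 [[-76.9, 101.8], [-76.9, -95.0], [-79.5, 101.8], [-73.0, 101.8]]
[[-72.4, 30.8], [-64.4, 30.8], [-72.6, -21.1], [-64.0, -21.1]]
[[-33.7, 105.4], [59.2, 106.3], [48.2, 0.7]]
```

```bash
python3 -m inch '[0,0,0,0,0.001,0.03,0.478,0,0,0,0,0,0.03,0.478,0,0,0,0,0,0.03,0.478,0,0,0,0,0,0.02,0.478,0,0,0,0,0,0.009,0.478,0,0,0,0,0,0,0.478]'
python3 -m inch '[0,0,0,0,0,0,1,0,0,0,0,0,0,1,0,0,0,0,0,0,1,0,0,0,0,0,0,1]'
```

```text
time: 8.87
tool_pos: [525.9, -127.1, 52.2]
tcp_rot: [-3.14, -0.001, 1.759]
contact_force: [-0.5, 0.4, 0.0]
grip_width: 23.8
finger_force: 0.0
time: 9.2
tool_pos: [524.9, -128.0, 54.1]
tcp_rot: [-3.14, 0.001, 1.76]
contact_force: [-6.0, -3.6, 5.0]
grip_width: 9.9
finger_force: 30.0
```

```bash
python3 -m inch '[0,0,0,0,-0.01,0,1,0,0,0,0,-0.014,0,1,0,0,0,0,-0.014,0,1,0,0,0,0,-0.014,0,1,0,0,0,0,-0.014,0,1,0,0,0,0,-0.014,0,1,0,0,0,0,-0.014,0,1,0,0,0,0,-0.014,0,1,0,0,0,0,0,0,1,0,0,0,0,0,0,1]'
```

```text
time: 10.03
tool_pos: [441.2, -144.2, 54.1]
tcp_rot: [3.14, 0.002, 1.758]
contact_force: [-1.2, -1.3, 7.3]
grip_width: 9.8
finger_force: 30.0
```

```bash
python3 -m inch '[0,0,0,0,-0.003,0,1,0,0,0,0,-0.003,0,1,0,0,0,0,0,0,1,0,0,0,0,0,0,1]'
```

```text
time: 10.37
tool_pos: [437.5, -144.9, 54.1]
tcp_rot: [3.139, 0.002, 1.759]
contact_force: [-1.0, -1.3, 8.8]
grip_width: 9.5
finger_force: 30.0
```

```bash
python3 -m inch '[0,0,0,0,-0.003,0,1,0,0,0,0,-0.002,0,1,0,0,0,0,0,0,1,0,0,0,0,0,0,1]'
```

```text
time: 10.7
tool_pos: [436.4, -145.2, 54.1]
tcp_rot: [3.134, 0.003, 1.758]
contact_force: [11.4, 6.5, 0.1]
grip_width: 10.0
finger_force: 30.1
```

```bash
python3 -m inch '[0,0,0,0,0,0,0.478,0,0,0,0,0,0,0.478,0,0,0,0,0,0,0.478,0,0,0,0,0,-0.03,0.478,0,0,0,0,0,-0.04,0.478,0,0,0,0,0,-0.04,0.478,0,0,0,0,0.02,-0.04,0.478,0,0,0,0,0.04,-0.04,0.478,0,0,0,0,0.04,-0.04,0.478,0,0,0,0,0,-0.04,0.478]'
python3 -m inch '[0,0,0,-0.04,0,-0.02,0.478,0,0,0,-0.02,0,0,-1,0,0,0,0,0,0,-1]'
python3 - <<'E'
from h import *
o=get_obs();print(o["tcp_rot"],o["joint_positions"]);c=snap("wrist","w6.png");np.savez("w6.npz",**c)
E
```

```text
time: 11.53
tool_pos: [509.0, -130.3, 265.0]
tcp_rot: [3.14, -0.0, 1.76]
contact_force: [-1.1, -0.6, -1.7]
grip_width: 23.8
finger_force: 0.0
time: 11.78
tool_pos: [515.3, -181.1, 279.8]
tcp_rot: [3.141, 0.002, 1.756]
contact_force: [-0.5, 0.7, -0.3]
grip_width: 33.0
finger_force: 0.0
[3.14104386e+00 1.78746413e-03 1.75622044e+00] [-4.77760809e-01  3.51953185e-01  1.39196410e+00 -1.08727015e-03
  1.39614258e+00 -6.62997300e-01]
```

View pics/w6.png

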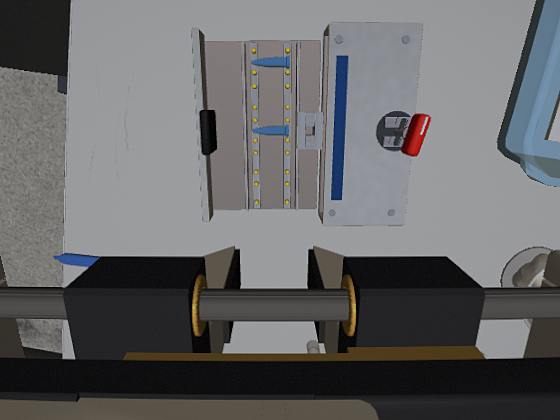

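The tray is fully out. Two cradles are loaded, at (270,62) and (270,131), and the three empty ones are at v of about 96, 164 and 196. The yellow pegs are visible.

```bash
python3 - <<'E'
from h import *
c=np.load("w6.npz")
yaw=.188;ex=np.array([np.cos(yaw),np.sin(yaw)]);ey=np.array([-ex[1],ex[0]]);O=np.array([591.5,-114.5])
hsv=cv2.cvtColor(c["image"],cv2.COLOR_RGB2HSV)
m=cv2.inRange(hsv,(22,120,110),(36,255,255)); m[:, :230]=0;m[:,310:]=0;m[230:]=0
n,l,st,ce=cv2.connectedComponentsWithStats(m)
ce=ce[1:][st[1:,4]>3]
P=plane(c,ce,27)[:,:2];r=np.c_[(P-O)@ex,(P-O)@ey]
i=np.argsort(r[:,1]);print(np.c_[r[i],ce[i]].round(1))
lo=r[r[:,0]<r[:,0].mean()];hi=r[r[:,0]>r[:,0].mean()]
for q in(lo,hi):print(len(q),q.mean(0),np.polyfit(q[:,1],q[:,0],1))
T=tubes(c,[300,-400],[600,0],z=26);[print(t,((t[0]-O)@ex).round(1),((t[0]-O)@ey).round(1)) for t in T]
c=capture("side")
for t in tubes(c,[350,120],[700,400]):print(t)
c=capture("scene")
for t in tubes(c,[350,120],[700,400]):print(t)
E
```

```text
[[-109.   -82.2  256.2  202. ]
 [ -73.   -81.8  286.9  201.6]
 [ -73.2  -60.1  286.8  183.5]
 [-108.9  -60.1  256.   183.5]
 [ -73.1  -46.1  287.   171.5]
 [-109.2  -46.   255.5  171.5]
 [-109.1  -24.4  255.3  152.5]
 [ -73.4  -24.3  286.9  152.4]
 [-109.2  -10.2  255.   139.8]
 [ -73.2  -10.   287.2  139.5]
 [-109.4   11.7  254.5  119.6]
 [ -73.4   11.7  287.2  119.5]
 [-109.3   25.4  254.3  106.8]
 [ -73.3   25.7  287.4  106.4]
 [-109.    47.5  254.3   85.5]
 [ -73.4   47.6  287.4   85.4]
 [ -73.4   61.5  287.5   71.7]
 [-109.5   61.5  253.6   71.8]
 [-109.4   83.2  253.4   50. ]
 [ -73.7   83.4  287.4   49.6]]
10 [-109.20796524    0.64714099] [-2.63572606e-03 -1.09206260e+02]
10 [-73.31834597   0.75549567] [-3.10132010e-03 -7.33160029e+01]
(array([488.3, -61.4]), np.float64(0.19), np.float64(39.3), 302, array([273.,  62.])) -91.5 71.5
(array([ 576.4, -118.2]), np.float64(1.762), np.float64(156.4), 1593, array([339., 127.])) -15.5 -0.8
(array([ 500.8, -131.8]), np.float64(0.189), np.float64(40.1), 254, array([273., 130.])) -92.3 -0.0
(array([583.2, 230.3]), np.float64(2.424), np.float64(42.9), 32, array([229., 282.]))
(array([500.7, 198.6]), np.float64(0.791), np.float64(39.3), 43, array([264., 286.]))
(array([428.5, 212. ]), np.float64(1.566), np.float64(41.9), 38, array([284., 297.]))
(array([510.8, 314.9]), np.float64(0.995), np.float64(39.1), 48, array([234., 309.]))
(array([441.2, 309.8]), np.float64(1.116), np.float64(41.1), 51, array([259., 318.]))
```

```bash
cat >> h.py <<'E'
def delta(target,yaw=None):
    """world target TCP (x,y,z), yaw -> total turn az (done first) and then shift tx,ty,tz in row units"""
    o=get_obs(); y0=o["tcp_rot"][2]; yw=y0 if yaw is None else yaw
    d=np.array(target,float)-o["tool_pos"]; s,k=np.sin(yw),np.cos(yw)
    t=np.array([k*d[0]+s*d[1], s*d[0]-k*d[1], -d[2]])/800
    az=-((yw-y0+np.pi)%(2*np.pi)-np.pi)/1.5 if abs(yw-y0)<=np.pi else -(yw-y0)/1.5
    print("az %.4f t %s"%(az,t.round(4)), "j1,j6 %.2f %.2f"%(o["joint_positions"][0],o["joint_positions"][5]))
E
python3 -m inch '[0,0,0,0.0372,0.0054,0,0,0,0,0,0.0372,0.0054,0,0,0,0,0,0.0372,0.0054,0,0,0,0,0,0.0372,0.0054,0,0,0,0,0,0.0372,0.0054,0,0,0,0,0,0.0372,0.0054,0,0]' >/dev/null
python3 -m inch '[0,0,0,0.0372,0.0054,0,0,0,0,0,0.0372,0.0054,0,0,0,0,0,0.0372,0.0054,0,0,0,0,0,0.0372,0.0054,0,0,0,0,0,0.0372,0.0054,0,0,0,0,0,0.0372,0.0054,0,0,0,0,0,0,0,0,0,0,0,0,0,0,0,0]'
python3 - <<'E'
from h import *
c=snap("wrist","w7.png")
for t in tubes(c,[350,100],[700,420],z=5):print(t)
E
```

```text
time: 13.1
tool_pos: [497.7, 183.8, 278.7]
tcp_rot: [-3.139, 0.0, 1.762]
contact_force: [0.1, -0.5, -0.7]
grip_width: 46.2
finger_force: 0.0
(array([440.7, 312.4]), np.float64(1.058), np.float64(39.1), 275, array([246.,  53.]))
(array([510.3, 317. ]), np.float64(0.947), np.float64(39.0), 270, array([307.,  61.]))
(array([427.3, 217.6]), np.float64(1.52), np.float64(39.8), 232, array([222., 136.]))
(array([578.9, 234. ]), np.float64(2.487), np.float64(40.4), 231, array([352., 147.]))
(array([499.8, 199.7]), np.float64(0.761), np.float64(39.7), 211, array([278., 162.]))
```

View pics/w7.png

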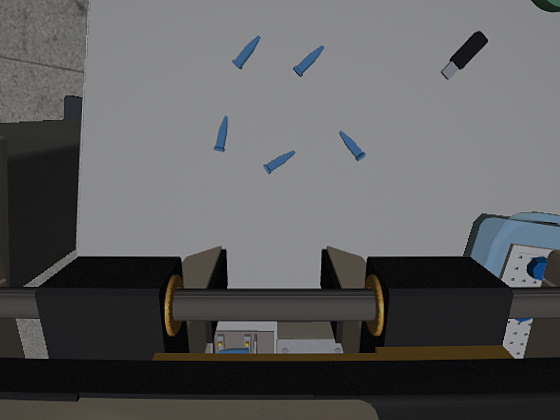

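The five tubes lie at pixels (246,53), (307,61), (222,136), (352,147) and (278,162), as measured. I'll take the nearest one first, with its cap at the lower left.

```bash
python3 -m inch '[0,0,0.0741,0,0,0,0,0,0,0.0741,0,0,0,0,0,0,0.0741,0,0,0,0,0,0,0.0741,0,0,0,0,0,0,0.0741,0,0,0,0,0,0,0.0741,0,0,0,0,0,0,0.0741,0,0,0,0,0,0,0.0741,0,0,0,0,0,0,0.0741,0,0,0,0,0,0,0,0,0,0,0]'
python3 - <<'E'
from h import *
delta([498.4,198.3,13],.761)
E
```

```text
time: 13.98
tool_pos: [498.9, 180.9, 279.4]
tcp_rot: [-3.141, 0.001, 0.753]
contact_force: [0.3, -0.3, -0.9]
grip_width: 46.0
finger_force: 0.0
az -0.0055 t [ 0.0146 -0.0162  0.3331] j1,j6 0.20 1.02
```

```bash
python3 -m inch '[0,0,-0.005,0.0146,-0.0162,0.02,0,0,0,0,0,0,0.04,0,0,0,0,0,0,0.04,0,0,0,0,0,0,0.04,0,0,0,0,0,0,0.04,0,0,0,0,0,0,0.04,0,0,0,0,0,0,0.04,0,0,0,0,0,0,0.02,0,0,0,0,0,0,0,0]'
python3 - <<'E'
from h import *
delta([498.4,198.3,13],.761)
c=capture("wrist")
for t in tubes(c,[450,150],[550,250],z=5):print(t)
E
```

```text
time: 14.73
tool_pos: [495.9, 198.0, 52.0]
tcp_rot: [-3.138, 0.007, 0.768]
contact_force: [-0.8, -0.6, 0.2]
grip_width: 46.0
finger_force: 0.0
az 0.0048 t [0.0025 0.0019 0.0487] j1,j6 0.24 1.04
(array([498.6, 199. ]), np.float64(0.758), np.float64(43.0), 999, array([278., 238.]))
```

```bash
python3 -m inch '[0,0,0,0.002,0.0015,0.02,0.4,0,0,0,0,0,0.02,0.4,0,0,0,0,0,0.0085,0.4,0,0,0,0,0,0,0.4,0,0,0,0,0,0,1,0,0,0,0,0,0,1,0,0,0,0,0,0,1,0,0,0,0,0,0,1,0,0,0,0,0,0,1]'
python3 -m inch '[0,0,0,0,0,-0.02,1,0,0,0,0,0,-0.03,1,0,0,0,0,0,-0.03,1,0,0,0,0,0,-0.03,1,0,0,0,0,0,0,1]'
python3 - <<'E'
from h import *
delta([495.0,-95.7,100],.19)
E
```

```text
time: 15.53
tool_pos: [501.4, 200.0, 18.1]
tcp_rot: [3.14, -0.002, 0.766]
contact_force: [-1.2, -0.7, 6.0]
grip_width: 9.7
finger_force: 30.0
time: 15.95
tool_pos: [503.2, 200.6, 109.7]
tcp_rot: [3.137, -0.007, 0.766]
contact_force: [1.2, 1.2, 0.4]
grip_width: 9.6
finger_force: 30.0
az 0.3842 t [-0.08    0.3618  0.0121] j1,j6 0.24 1.04
```

```bash
python3 - <<'E'
from h import *
print(finger_overhang); o=get_obs(); print(o["tool_pos"],o["tcp_rot"],o["grip_width"])
c=snap("wrist","w8.png",(100,180,460,400),2)
E
```

```text
11.0
[503.16159436 200.60741828 109.67426405] [ 3.13737688 -0.00718303  0.766267  ] 9.64969416180052
```

View pics/w8.png

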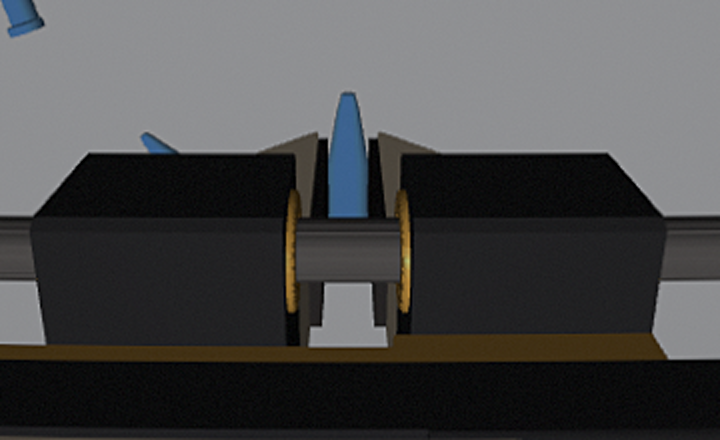

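```bash
for i in 1 2 3 4; do python3 -m inch '[0,0,0,0,0,0,1,0,0,0,0,0,0,1]' | sed -n 2,4p; done
```

```text
tool_pos: [499.8, 199.7, 104.0]
tcp_rot: [-3.141, 0.002, 0.766]
contact_force: [-0.2, -0.0, -0.5]
tool_pos: [500.0, 199.7, 103.9]
tcp_rot: [-3.141, 0.002, 0.766]
contact_force: [0.0, -0.7, 0.5]
tool_pos: [500.4, 199.8, 104.5]
tcp_rot: [-3.141, 0.001, 0.766]
contact_force: [-0.1, 0.3, 0.8]
tool_pos: [500.6, 199.9, 104.9]
tcp_rot: [-3.142, 0.0, 0.766]
contact_force: [-0.5, -0.3, 0.1]
```

```bash
python3 -m inch '[0,0,0.0768,0,0,0,1,0,0,0.0768,0,0,0,1,0,0,0.0768,0,0,0,1,0,0,0.0768,0,0,0,1,0,0,0.0768,0,0,0,1]' >/dev/null
python3 -m inch '[0,0,0,-0.0074,0.0362,0,1,0,0,0,-0.0074,0.0362,0,1,0,0,0,-0.0074,0.0362,0,1,0,0,0,-0.0074,0.0362,0,1,0,0,0,-0.0074,0.0362,0,1,0,0,0,-0.0074,0.0362,0,1,0,0,0,-0.0074,0.0362,0,1,0,0,0,-0.0074,0.0362,0,1,0,0,0,-0.0074,0.0362,0,1,0,0,0,-0.0074,0.0362,0,1]'
python3 -m inch '[0,0,0,0,0,0,1,0,0,0,0,0,0,1,0,0,0,0,0,0,1,0,0,0,0,0,0,1,0,0,0,0,0,0,1]'
python3 - <<'E'
from h import *
delta([497,-95.3,37],.19)
E
```

```text
time: 17.92
tool_pos: [497.0, -97.2, 105.2]
tcp_rot: [3.141, -0.0, 0.19]
contact_force: [1.0, -0.3, 0.1]
grip_width: 9.6
finger_force: 30.0
time: 18.33
tool_pos: [497.2, -94.6, 105.0]
tcp_rot: [-3.141, 0.0, 0.192]
contact_force: [0.2, -0.4, -0.9]
grip_width: 9.8
finger_force: 30.0
az 0.0010 t [-0.0004  0.0008  0.085 ] j1,j6 -0.34 1.04
```

```bash
python3 -m inch '[0,0,0,0,0.0008,0.03,1,0,0,0,0,0,0.03,1,0,0,0,0,0,0.012,1,0,0,0,0,0,0.008,1,0,0,0,0,0,0.004,1,0,0,0,0,0,0,1,0,0,0,0,0,0,1,0,0,0,0,0,0,1]'
python3 - <<'E'
from h import *
delta([497,-95.3,37],.19)
c=snap("wrist","w9.png",(100,150,460,400),2)
E
```

```text
time: 19.0
tool_pos: [497.9, -96.4, 38.5]
tcp_rot: [3.141, -0.001, 0.19]
contact_force: [-0.2, 0.2, 0.8]
grip_width: 9.5
finger_force: 30.0
az 0.0002 t [-0.0008 -0.0016  0.0019] j1,j6 -0.34 1.04
```

View pics/w9.png

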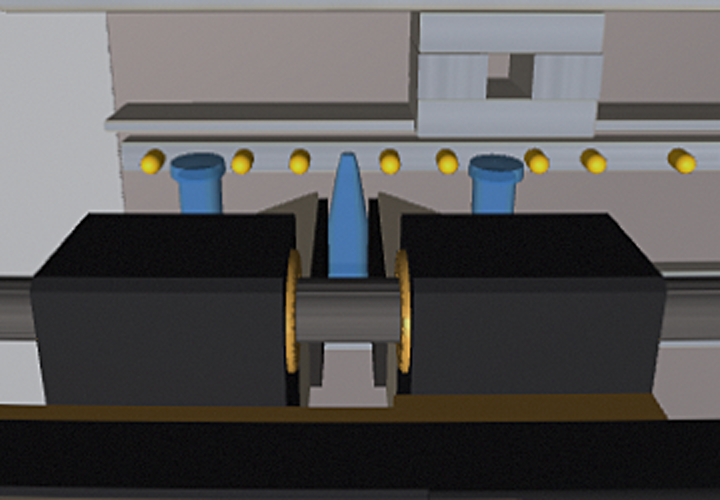

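The tube tip (348,155 in the crop) is centred between the pegs at 300 and 390. I'll lower it a little and release.

```bash
python3 -m inch '[0,0,0,0,0,0.002,1,0,0,0,0,0,0,1,0,0,0,0,0,0,0.609,0,0,0,0,0,0,0.609,0,0,0,0,0,0,0.609,0,0,0,0,0,0,0.609,0,0,0,0,0,-0.015,0.609,0,0,0,0,0,-0.03,0.609,0,0,0,0,0,-0.03,0.609,0,0,0,0,0,-0.03,0]'
python3 -m inch '[0,0,0,0,0,-0.03,0,0,0,0,0,0,-0.04,0,0,0,0,0,0,-0.04,0,0,0,0,0,0,0,0,0,0,0,0,0,0,0,0,0,0,0,0,0,0]'
python3 - <<'E'
from h import *
O=np.array([501.8,-131.6]);ex=np.array([.9824,.1869]);ey=np.array([-.1869,.9824])
c=capture("wrist")
for t in tubes(c,[420,-260],[570,-40],z=26):print(t,((t[0]-O)@ex).round(1),((t[0]-O)@ey).round(1))
c=capture("side")
for t in tubes(c,[350,120],[700,400]):print(t)
delta([427.3,217.6,100],1.52)
E
```

```text
time: 19.88
tool_pos: [496.9, -96.3, 120.7]
tcp_rot: [-3.141, 0.001, 0.19]
contact_force: [-0.1, 0.3, 0.9]
grip_width: 21.0
finger_force: 0.0
time: 20.38
tool_pos: [496.8, -96.2, 207.4]
tcp_rot: [-3.141, 0.001, 0.19]
contact_force: [-0.7, 0.3, -0.4]
grip_width: 46.0
finger_force: 0.0
(array([496.8, -96.4]), np.float64(0.192), np.float64(41.0), 375, array([274., 191.])) 1.7 35.5
(array([489.1, -61.2]), np.float64(0.186), np.float64(39.1), 358, array([236., 186.])) 0.7 71.5
(array([ 502.5, -131.2]), np.float64(0.189), np.float64(39.1), 360, array([311., 186.])) 0.8 0.3
(array([583.2, 230.3]), np.float64(2.424), np.float64(42.9), 32, array([229., 282.]))
(array([428.5, 212. ]), np.float64(1.566), np.float64(41.9), 38, array([284., 297.]))
(array([510.8, 314.9]), np.float64(0.995), np.float64(39.1), 48, array([234., 309.]))
(array([441.2, 309.8]), np.float64(1.116), np.float64(41.1), 51, array([259., 318.]))
az -0.8867 t [ 0.3872 -0.1063  0.1334] j1,j6 -0.34 1.04
```

```bash
python3 -m inch '[0,0,-0.0739,0,0,0,0,0,0,-0.0739,0,0,0,0,0,0,-0.0739,0,0,0,0,0,0,-0.0739,0,0,0,0,0,0,-0.0739,0,0,0,0,0,0,-0.0739,0,0,0,0,0,0,-0.0739,0,0,0,0,0,0,-0.0739,0,0,0,0,0,0,-0.0739,0,0,0,0,0,0,-0.0739,0,0,0,0]' >/dev/null
python3 -m inch '[0,0,-0.0739,0,0,0,0,0,0,-0.0739,0,0,0,0,0,0,0,0.0323,-0.0089,0,0,0,0,0,0.0323,-0.0089,0,0,0,0,0,0.0323,-0.0089,0,0,0,0,0,0.0323,-0.0089,0,0,0,0,0,0.0323,-0.0089,0,0,0,0,0,0.0323,-0.0089,0,0,0,0,0,0.0323,-0.0089,0,0,0,0,0,0.0323,-0.0089,0,0]' >/dev/null
python3 -m inch '[0,0,0,0.0323,-0.0089,0.01,0,0,0,0,0.0323,-0.0089,0.02,0,0,0,0,0.0323,-0.0089,0.03,0,0,0,0,0.0323,-0.0089,0.03,0,0,0,0,0,0,0.03,0,0,0,0,0,0,0,0,0,0,0,0,0,0,0,0,0,0,0,0,0,0,0,0,0,0,0,0,0,0,0,0,0,0,0,0]'
python3 - <<'E'
from h import *
c=capture("wrist")
for t in tubes(c,[380,170],[480,270],z=5):print(t)
delta([427.3,217.6,15],1.52)
E
```

```text
time: 22.98
tool_pos: [428.7, 217.3, 113.4]
tcp_rot: [3.139, -0.001, 1.519]
contact_force: [0.0, -0.3, -0.8]
grip_width: 45.7
finger_force: 0.0
(array([427.6, 217.2]), np.float64(1.519), np.float64(42.5), 585, array([273., 215.]))
az -0.0006 t [ 0.0003 -0.0015  0.1229] j1,j6 0.31 0.36
```

```bash
python3 -m inch '[0,0,0,-0.001,-0.0015,0.03,0.4,0,0,0,0,0,0.03,0.4,0,0,0,0,0,0.03,0.4,0,0,0,0,0,0.022,0.4,0,0,0,0,0,0.0105,0.4,0,0,0,0,0,0,0.4,0,0,0,0,0,0,0.4,0,0,0,0,0,0,0.4]'
python3 -m inch '[0,0,0,0,0,0,1,0,0,0,0,0,0,1,0,0,0,0,0,0,1,0,0,0,0,0,0,1,0,0,0,0,0,-0.02,1,0,0,0,0,0,-0.03,1,0,0,0,0,0,-0.03,1,0,0,0,0,0,-0.03,1,0,0,0,0,0,0,1,0,0,0,0,0,0,1]'
python3 -m inch '[0,0,0,0,0,0,1,0,0,0,0,0,0,1]'
python3 - <<'E'
from h import *
delta([508.4,-166.3,104],.19)
E
```

```text
time: 23.7
tool_pos: [427.4, 217.1, 15.4]
tcp_rot: [3.14, -0.001, 1.52]
contact_force: [0.9, -0.6, 0.1]
grip_width: 27.7
finger_force: 0.0
time: 24.53
tool_pos: [427.1, 217.2, 103.3]
tcp_rot: [3.139, -0.001, 1.52]
contact_force: [-0.2, 0.8, -0.8]
grip_width: 10.2
finger_force: 30.0
time: 24.7
tool_pos: [425.6, 216.7, 101.2]
tcp_rot: [-3.139, 0.001, 1.52]
contact_force: [-0.4, -0.1, -0.0]
grip_width: 10.0
finger_force: 30.0
az 0.8868 t [ 0.0112  0.4896 -0.0036] j1,j6 0.31 0.36
```

```bash
python3 -m inch '[0,0,0.0739,0,0,0,1,0,0,0.0739,0,0,0,1,0,0,0.0739,0,0,0,1,0,0,0.0739,0,0,0,1,0,0,0.0739,0,0,0,1,0,0,0.0739,0,0,0,1,0,0,0.0739,0,0,0,1,0,0,0.0739,0,0,0,1,0,0,0.0739,0,0,0,1,0,0,0.0739,0,0,0,1]' >/dev/null
python3 -m inch '[0,0,0.0739,0,0,0,1,0,0,0.0739,0,0,0,1,0,0,0,0.0008,0.035,0,1,0,0,0,0.0008,0.035,0,1,0,0,0,0.0008,0.035,0,1,0,0,0,0.0008,0.035,0,1,0,0,0,0.0008,0.035,0,1,0,0,0,0.0008,0.035,0,1,0,0,0,0.0008,0.035,0,1,0,0,0,0.0008,0.035,0,1]' 
python3 -m inch '[0,0,0,0.0008,0.035,0,1,0,0,0,0.0008,0.035,0,1,0,0,0,0.0008,0.035,0,1,0,0,0,0.0008,0.035,0,1,0,0,0,0.0008,0.035,0,1,0,0,0,0.0008,0.035,0,1,0,0,0,0,0,0,1,0,0,0,0,0,0,1,0,0,0,0,0,0,1,0,0,0,0,0,0,1]' 
python3 -m inch '[0,0,0,0,0,0,1]' 
python3 - <<'E'
from h import *
delta([508.4,-166.3,37],.19)
E
```

```text
time: 26.37
tool_pos: [473.1, -3.4, 101.0]
tcp_rot: [-3.141, 0.002, 0.19]
contact_force: [1.5, 0.4, -0.4]
grip_width: 9.9
finger_force: 30.0
time: 27.2
tool_pos: [508.6, -165.1, 101.6]
tcp_rot: [-3.14, 0.001, 0.191]
contact_force: [-0.4, 0.6, 1.1]
grip_width: 9.5
finger_force: 30.0
time: 27.28
tool_pos: [508.9, -165.1, 101.9]
tcp_rot: [-3.141, 0.001, 0.191]
contact_force: [-0.1, -0.3, -0.2]
grip_width: 9.9
finger_force: 30.0
az 0.0010 t [-0.0009  0.0013  0.0812] j1,j6 -0.46 0.92
```

```bash
python3 -m inch '[0,0,0,-0.0009,0.0013,0.03,1,0,0,0,0,0,0.03,1,0,0,0,0,0,0.012,1,0,0,0,0,0,0.006,1,0,0,0,0,0,0.003,1,0,0,0,0,0,0,1,0,0,0,0,0,0,1,0,0,0,0,0,0,1]'
python3 - <<'E'
from h import *
delta([508.4,-166.3,36],.19)
c=capture("wrist")
T=tubes(c,[420,-260],[600,-40],z=26)
hsv=cv2.cvtColor(c["image"],cv2.COLOR_RGB2HSV)
m=cv2.inRange(hsv,(22,120,110),(36,255,255)); m[260:]=0;m[:150]=0
n,l,st,ce=cv2.connectedComponentsWithStats(m);print(ce[1:][st[1:,4]>10].round(0).tolist());[print(t) for t in T]
E
```

```text
time: 27.95
tool_pos: [509.4, -167.7, 38.4]
tcp_rot: [3.14, -0.001, 0.19]
contact_force: [-1.1, 0.3, -1.2]
grip_width: 10.2
finger_force: 30.0
az 0.0001 t [-0.0009 -0.002   0.003 ] j1,j6 -0.46 0.92
[[324.0, 226.0], [369.0, 226.0], [27.0, 226.0], [71.0, 226.0], [100.0, 226.0], [145.0, 226.0], [174.0, 226.0], [219.0, 226.0], [249.0, 226.0], [294.0, 226.0]]
(array([ 571.8, -114.1]), np.float64(1.763), np.float64(167.5), 11696, array([186., 114.]))
(array([492.9, -60.1]), np.float64(0.194), np.float64(35.4), 1460, array([ 55., 251.]))
(array([501.4, -94.9]), np.float64(0.08), np.float64(32.3), 846, array([126., 251.]))
(array([ 514.5, -128.6]), np.float64(0.21), np.float64(17.2), 746, array([197., 239.]))
(array([ 512.1, -166.6]), np.float64(0.189), np.float64(33.0), 1029, array([274., 262.]))
```

```bash
python3 -m inch '[0,0,0,0,-0.0012,0.0025,1,0,0,0,0,0,0,1,0,0,0,0,0,0,0.609,0,0,0,0,0,0,0.609,0,0,0,0,0,0,0.609,0,0,0,0,0,0,0.609,0,0,0,0,0,-0.015,0.609,0,0,0,0,0,-0.03,0.609,0,0,0,0,0,-0.03,0.609,0,0,0,0,0,-0.03,0]'
python3 -m inch '[0,0,0,0,0,-0.03,0,0,0,0,0,0,-0.04,0,0,0,0,0,0,-0.04,0,0,0,0,0,0,0,0,0,0,0,0,0,0,0,0,0,0,0,0,0,0]'
python3 - <<'E'
from h import *
O=np.array([501.8,-131.6]);ex=np.array([.9824,.1869]);ey=np.array([-.1869,.9824])
c=capture("wrist")
for t in tubes(c,[420,-260],[570,-40],z=26):print(t,((t[0]-O)@ex).round(1),((t[0]-O)@ey).round(1))
c=capture("side")
for t in tubes(c,[350,120],[700,400]):print(t)
delta([510.3,317,100],.947)
E
```

```text
time: 28.83
tool_pos: [508.3, -166.4, 120.2]
tcp_rot: [-3.141, 0.001, 0.19]
contact_force: [-0.2, 0.4, -0.8]
grip_width: 21.2
finger_force: 0.0
time: 29.33
tool_pos: [508.1, -166.3, 206.8]
tcp_rot: [-3.141, 0.001, 0.19]
contact_force: [-0.0, -0.3, -0.4]
grip_width: 45.9
finger_force: 0.0
(array([496.8, -96.3]), np.float64(0.183), np.float64(40.8), 370, array([200., 189.])) 1.7 35.6
(array([489.2, -61.1]), np.float64(0.198), np.float64(39.1), 354, array([162., 184.])) 0.8 71.6
(array([ 502.6, -131.2]), np.float64(0.187), np.float64(38.9), 361, array([237., 184.])) 0.9 0.2
(array([ 507.3, -166.1]), np.float64(0.189), np.float64(40.9), 376, array([274., 192.])) -1.0 -34.9
(array([583.2, 230.3]), np.float64(2.424), np.float64(42.9), 32, array([229., 282.]))
(array([510.8, 314.9]), np.float64(0.995), np.float64(39.1), 48, array([234., 309.]))
(array([441.2, 309.8]), np.float64(1.116), np.float64(41.1), 51, array([259., 318.]))
az -0.5047 t [ 0.4921 -0.3503  0.1324] j1,j6 -0.46 0.92
```

```bash
python3 -m inch '[0,0,-0.0721,0,0,0,0,0,0,-0.0721,0,0,0,0,0,0,-0.0721,0,0,0,0,0,0,-0.0721,0,0,0,0,0,0,-0.0721,0,0,0,0,0,0,-0.0721,0,0,0,0,0,0,-0.0721,0,0,0,0,0,0,0,0.0289,-0.0206,0,0,0,0,0,0.0289,-0.0206,0,0,0,0,0,0.0289,-0.0206,0,0]' >/dev/null
python3 -m inch '[0,0,0,0.0289,-0.0206,0,0,0,0,0,0.0289,-0.0206,0,0,0,0,0,0.0289,-0.0206,0,0,0,0,0,0.0289,-0.0206,0,0,0,0,0,0.0289,-0.0206,0,0,0,0,0,0.0289,-0.0206,0,0,0,0,0,0.0289,-0.0206,0,0,0,0,0,0.0289,-0.0206,0,0,0,0,0,0.0289,-0.0206,0,0,0,0,0,0.0289,-0.0206,0,0]' >/dev/null
python3 -m inch '[0,0,0,0.0289,-0.0206,0.02,0,0,0,0,0.0289,-0.0206,0.03,0,0,0,0,0.0289,-0.0206,0.03,0,0,0,0,0.0289,-0.0206,0.03,0,0,0,0,0,0,0,0,0,0,0,0,0,0,0,0,0,0,0,0,0,0,0,0,0,0,0,0,0,0,0,0,0,0,0,0]'
python3 - <<'E'
from h import *
c=capture("wrist")
for t in tubes(c,[460,270],[560,370],z=5):print(t)
delta([510.3,317,15.4],.947)
E
```

```text
time: 31.85
tool_pos: [511.5, 315.3, 120.5]
tcp_rot: [3.141, -0.001, 0.946]
contact_force: [-0.2, 0.5, -0.5]
grip_width: 45.7
finger_force: 0.0
(array([509.6, 316.1]), np.float64(0.951), np.float64(41.9), 564, array([272., 211.]))
az -0.0009 t [ 0.0009 -0.0024  0.1314] j1,j6 0.43 1.05
```

```bash
python3 -m inch '[0,0,0,0,-0.0024,0.03,0.4,0,0,0,0,0,0.03,0.4,0,0,0,0,0,0.03,0.4,0,0,0,0,0,0.028,0.4,0,0,0,0,0,0.0135,0.4,0,0,0,0,0,0,0.4,0,0,0,0,0,0,0.4,0,0,0,0,0,0,0.4]'
python3 -m inch '[0,0,0,0,0,0,1,0,0,0,0,0,0,1,0,0,0,0,0,0,1,0,0,0,0,0,0,1,0,0,0,0,0,-0.02,1,0,0,0,0,0,-0.03,1,0,0,0,0,0,-0.03,1,0,0,0,0,0,-0.03,1,0,0,0,0,0,0,1,0,0,0,0,0,0,1]'
python3 -m inch '[0,0,0,0,0,0,1,0,0,0,0,0,0,1]'
python3 - <<'E'
from h import *
delta([515.1,-201.6,104],.19)
c=capture("side")
for t in tubes(c,[350,120],[700,400]):print(t)
E
```

```text
time: 32.57
tool_pos: [510.1, 317.4, 15.6]
tcp_rot: [3.14, -0.002, 0.947]
contact_force: [-0.4, 0.4, 0.2]
grip_width: 27.5
finger_force: 0.0
time: 33.4
tool_pos: [509.9, 317.7, 103.8]
tcp_rot: [3.14, -0.003, 0.947]
contact_force: [0.0, -0.6, -0.9]
grip_width: 10.2
finger_force: 30.0
time: 33.57
tool_pos: [508.4, 316.9, 101.0]
tcp_rot: [-3.14, 0.002, 0.947]
contact_force: [-0.2, 1.4, -0.3]
grip_width: 9.8
finger_force: 30.0
az 0.5047 t [-0.1142  0.638  -0.0038] j1,j6 0.43 1.05
(array([440.8, 309. ]), np.float64(1.114), np.float64(39.3), 50, array([259., 318.]))
```

```bash
python3 -m inch '[0,0,0.0721,0,0,0,1,0,0,0.0721,0,0,0,1,0,0,0.0721,0,0,0,1,0,0,0.0721,0,0,0,1,0,0,0.0721,0,0,0,1,0,0,0.0721,0,0,0,1,0,0,0.0721,0,0,0,1,0,0,0,-0.0063,0.0354,0,1,0,0,0,-0.0063,0.0354,0,1,0,0,0,-0.0063,0.0354,0,1]' | tail -2
python3 -m inch '[0,0,0,-0.0063,0.0354,0,1,0,0,0,-0.0063,0.0354,0,1,0,0,0,-0.0063,0.0354,0,1,0,0,0,-0.0063,0.0354,0,1,0,0,0,-0.0063,0.0354,0,1,0,0,0,-0.0063,0.0354,0,1,0,0,0,-0.0063,0.0354,0,1,0,0,0,-0.0063,0.0354,0,1,0,0,0,-0.0063,0.0354,0,1,0,0,0,-0.0063,0.0354,0,1]' | tail -2
python3 -m inch '[0,0,0,-0.0063,0.0354,0,1,0,0,0,-0.0063,0.0354,0,1,0,0,0,-0.0063,0.0354,0,1,0,0,0,-0.0063,0.0354,0,1,0,0,0,-0.0063,0.0354,0,1,0,0,0,0,0,0,1,0,0,0,0,0,0,1,0,0,0,0,0,0,1,0,0,0,0,0,0,1,0,0,0,0,0,0,1]' 
python3 - <<'E'
from h import *
delta([515.1,-201.6,37],.19)
E
```

```text
grip_width: 10.2
finger_force: 30.0
grip_width: 10.0
finger_force: 30.0
time: 36.12
tool_pos: [516.3, -199.2, 102.0]
tcp_rot: [-3.141, 0.001, 0.191]
contact_force: [-0.3, -0.3, 0.4]
grip_width: 10.2
finger_force: 30.0
az 0.0009 t [-0.002   0.0026  0.0813] j1,j6 -0.51 0.87
```

```bash
python3 -m inch '[0,0,0,-0.0015,0.0016,0.03,1,0,0,0,0,0,0.03,1,0,0,0,0,0,0.012,1,0,0,0,0,0,0.006,1,0,0,0,0,0,0.003,1,0,0,0,0,0,0,1,0,0,0,0,0,0,1,0,0,0,0,0,0,1]'
python3 - <<'E'
from h import *
delta([515.1,-201.6,36],.19)
c=capture("wrist")
T=tubes(c,[420,-260],[600,-140],z=26)
hsv=cv2.cvtColor(c["image"],cv2.COLOR_RGB2HSV)
m=cv2.inRange(hsv,(22,120,110),(36,255,255)); m[260:]=0;m[:150]=0
n,l,st,ce=cv2.connectedComponentsWithStats(m);print(ce[1:][st[1:,4]>10].round(0).tolist());[print(t) for t in T]
E
```

```text
time: 36.78
tool_pos: [516.1, -202.2, 38.5]
tcp_rot: [3.14, -0.001, 0.19]
contact_force: [-0.6, -0.6, 0.3]
grip_width: 10.0
finger_force: 30.0
az 0.0001 t [-0.0011 -0.001   0.0031] j1,j6 -0.51 0.87
[[3.0, 226.0], [29.0, 226.0], [73.0, 226.0], [101.0, 226.0], [146.0, 226.0], [175.0, 226.0], [221.0, 226.0], [250.0, 226.0], [296.0, 226.0]]
(array([ 520.7, -163.6]), np.float64(0.199), np.float64(16.0), 402, array([199., 243.]))
(array([ 518.5, -201.1]), np.float64(0.189), np.float64(32.5), 1008, array([274., 262.]))
```

Centred (pegs at 250 and 296, tube at 274). I'll release it and check all five.

```bash
python3 -m inch '[0,0,0,0,0,0.0025,1,0,0,0,0,0,0,1,0,0,0,0,0,0,0.609,0,0,0,0,0,0,0.609,0,0,0,0,0,0,0.609,0,0,0,0,0,0,0.609,0,0,0,0,0,-0.015,0.609,0,0,0,0,0,-0.03,0.609,0,0,0,0,0,-0.03,0.609,0,0,0,0,0,-0.03,0.478]' >/dev/null
python3 -m inch '[0,0,0,0,0,-0.03,0.478,0,0,0,0,0,-0.04,0.478,0,0,0,0,-0.03,-0.04,0.478,0,0,0,0,-0.03,0,0.478,0,0,0,0,-0.03,0,0.478,0,0,0,0,0,0,0.478,0,0,0,0,0,0,0.478]'
python3 - <<'E'
from h import *
O=np.array([501.8,-131.6]);ex=np.array([.9824,.1869]);ey=np.array([-.1869,.9824])
c=snap("wrist","w10.png")
for t in tubes(c,[420,-260],[570,-40],z=26):print(t,((t[0]-O)@ex).round(1),((t[0]-O)@ey).round(1))
c=capture("side")
for t in tubes(c,[350,120],[700,400]):print(t)
# tab at full out, black
delta([437.2,-145,150],1.761)
E
```

```text
time: 38.25
tool_pos: [501.7, -130.4, 207.8]
tcp_rot: [3.141, -0.0, 0.192]
contact_force: [-0.6, 0.9, 0.4]
grip_width: 23.7
finger_force: 0.0
(array([489.5, -61. ]), np.float64(0.188), np.float64(39.0), 353, array([200., 184.])) 1.1 71.7
(array([496.3, -96.4]), np.float64(0.189), np.float64(40.9), 364, array([238., 190.])) 1.2 35.6
(array([ 502.1, -131.1]), np.float64(0.199), np.float64(39.1), 356, array([275., 185.])) 0.4 0.4
(array([ 507.8, -166.1]), np.float64(0.196), np.float64(41.1), 371, array([312., 192.])) -0.6 -35.0
(array([ 513.8, -201.9]), np.float64(0.206), np.float64(41.3), 386, array([350., 193.])) -1.4 -71.3
(array([583.2, 230.3]), np.float64(2.424), np.float64(42.9), 32, array([229., 282.]))
(array([441.2, 309.8]), np.float64(1.116), np.float64(41.1), 51, array([259., 318.]))
az -1.0473 t [-0.001  -0.0827  0.0717] j1,j6 -0.40 0.98
```

View pics/w10.png

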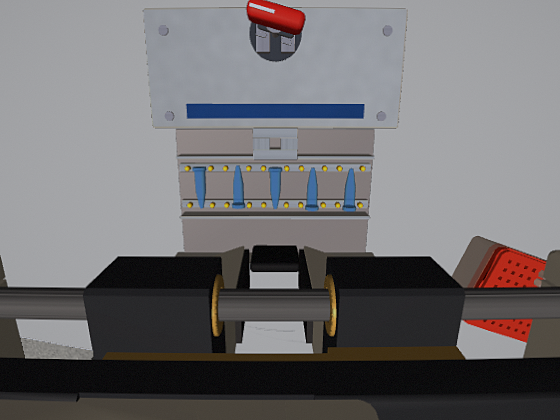

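All five cradles hold one tube each, at u = 200, 238, 275, 312 and 350. Next I'll re-pinch the tab.

```bash
python3 -m inch '[0,0,-0.0748,0,0,0,0.478,0,0,-0.0748,0,0,0,0.478,0,0,-0.0748,0,0,0,0.478,0,0,-0.0748,0,0,0,0.478,0,0,-0.0748,0,0,0,0.478,0,0,-0.0748,0,0,0,0.478,0,0,-0.0748,0,0,0,0.478,0,0,-0.0748,0,0,0,0.478,0,0,-0.0748,0,0,0,0.478,0,0,-0.0748,0,0,0,0.478]' >/dev/null
python3 -m inch '[0,0,-0.0748,0,0,0,0.478,0,0,-0.0748,0,0,0,0.478,0,0,-0.0748,0,0,0,0.478,0,0,-0.0748,0,0,0,0.478,0,0,0,0,-0.0275,0,0.478,0,0,0,0,-0.0275,0,0.478,0,0,0,0,-0.0275,0,0.478,0,0,0,0,0,0.03,0.478,0,0,0,0,0,0.03,0.478,0,0,0,0,0,0,0.478]' >/dev/null
python3 -m inch '[0,0,0,0,0,0,0.478,0,0,0,0,0,0,0.478,0,0,0,0,0,0,0.478,0,0,0,0,0,0,0.478]'
python3 - <<'E'
from h import *
delta([437,-145,54],1.761)
c=capture("wrist")
g=c["image"].max(2)[120:255,220:330]; m=(g<45).astype(np.uint8)
n,l,st,ce=cv2.connectedComponentsWithStats(m);print([(st[i]+[220,120,0,0,0]).tolist() for i in range(1,n) if st[i,4]>60])
E
```

```text
time: 40.35
tool_pos: [437.7, -144.1, 160.4]
tcp_rot: [3.14, 0.001, 1.761]
contact_force: [0.5, -0.2, -0.7]
grip_width: 23.7
finger_force: 0.0
az -0.0001 t [-0.0009 -0.0011  0.133 ] j1,j6 -0.48 -0.67
[[267, 173, 13, 69, 819]]
```

```bash
python3 -m inch '[0,0,0,0,-0.0016,0.03,0.478,0,0,0,0,0,0.03,0.478,0,0,0,0,0,0.03,0.478,0,0,0,0,0,0.03,0.478,0,0,0,0,0,0.012,0.478,0,0,0,0,0,0,0.478,0,0,0,0,0,0,0.478,0,0,0,0,0,0,0.478]'
python3 -m inch '[0,0,0,0,0,0,1,0,0,0,0,0,0,1,0,0,0,0,0,0,1,0,0,0,0,0,0,1]'
```

```text
time: 41.07
tool_pos: [436.6, -144.3, 54.8]
tcp_rot: [3.14, 0.001, 1.761]
contact_force: [-0.3, -0.2, 0.1]
grip_width: 24.0
finger_force: 0.0
time: 41.4
tool_pos: [436.4, -144.2, 54.7]
tcp_rot: [3.14, 0.001, 1.761]
contact_force: [0.7, 0.8, 6.1]
grip_width: 9.5
finger_force: 30.0
```

```bash
python3 -m inch '[0,0,0,0,0.003,0,1,0,0,0,0,0.006,0,1,0,0,0,0,0.009,0,1,0,0,0,0,0.01,0,1,0,0,0,0,0.01,0,1,0,0,0,0,0.01,0,1,0,0,0,0,0.01,0,1,0,0,0,0,0.01,0,1,0,0,0,0,0.01,0,1,0,0,0,0,0.01,0,1]' >/dev/null
python3 -m inch '[0,0,0,0,0.009,0,1,0,0,0,0,0.006,0,1,0,0,0,0,0.003,0,1,0,0,0,0,0.003,0,1,0,0,0,0,0,0,1,0,0,0,0,0,0,1,0,0,0,0,0,0,1]'
```

```text
time: 42.82
tool_pos: [522.2, -127.6, 54.7]
tcp_rot: [3.14, 0.001, 1.761]
contact_force: [0.6, 0.6, 5.4]
grip_width: 9.6
finger_force: 30.0
```

```bash
python3 -m inch '[0,0,0,0,0.002,0,1,0,0,0,0,0.002,0,1,0,0,0,0,0.001,0,1,0,0,0,0,0,0,1,0,0,0,0,0,0,1]'
python3 -m inch '[0,0,0,0,0.0015,0,1,0,0,0,0,0,0,1,0,0,0,0,0,0,1]'
```

```text
time: 43.23
tool_pos: [524.7, -127.1, 54.7]
tcp_rot: [-3.141, 0.001, 1.761]
contact_force: [-4.7, -1.5, 10.3]
grip_width: 9.4
finger_force: 30.0
time: 43.48
tool_pos: [524.8, -127.1, 54.6]
tcp_rot: [-3.138, 0.0, 1.761]
contact_force: [-8.9, -3.8, 11.7]
grip_width: 9.8
finger_force: 30.0
```

```bash
python3 -m inch '[0,0,0,0,0,0,0.478,0,0,0,0,0,0,0.478,0,0,0,0,0,0,0.478,0,0,0,0,0,0,0.478,0,0,0,0,0,-0.03,0.478,0,0,0,0,0,-0.03,0.478,0,0,0,0,0,-0.03,0.478,0,0,0,0,0,-0.04,0.478,0,0,0,0,0,-0.04,0.478,0,0,0,0,0,-0.01,0]' >/dev/null
python3 -m inch '[0,0,0.058,0,0,0,0,0,0,0.058,0,0,0,0,0,0,0.058,0,0,0,0,0,0,0,0,0,0,0,0,0,0,0,0,0,0,0,0,0,0,0,0,0]'
python3 - <<'E'
from h import *
delta([632.8,-105.2,94],1.496)
c=snap("wrist","w11.png")
P,b=redbar(c,112,540);print(b,P.mean(0),P.min(0),P.max(0),len(P))
p=np.array(cv2.minAreaRect(P.astype(np.float32))[0]);print(cv2.minAreaRect(P.astype(np.float32)))
E
```

```text
time: 44.82
tool_pos: [526.4, -126.4, 197.5]
tcp_rot: [-3.141, -0.0, 1.502]
contact_force: [-0.4, 0.2, 0.8]
grip_width: 46.1
finger_force: 0.0
az 0.0043 t [0.0364 0.1306 0.1293] j1,j6 -0.38 -0.31
(np.int64(412), np.int64(436), np.int64(151), np.int64(206)) [ 627.7736603  -103.96411226] [ 620.34046228 -123.00602773] [635.99640131 -84.75208973] 1044
((628.13330078125, -103.89491271972656), (38.08247756958008, 15.376043319702148), 88.81233215332031)
```

View pics/w11.png

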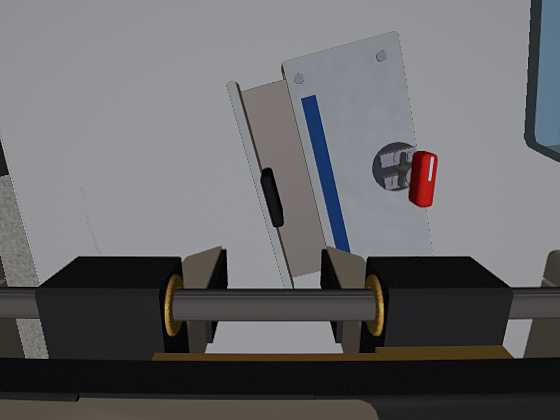

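The tray is home and the handle still stands up, at (425,180).

```bash
python3 -m inch '[0,0,0.004,0.0091,0.0327,0,0,0,0,0,0.0091,0.0327,0,0,0,0,0,0.0091,0.0327,0,0,0,0,0,0.0091,0.0327,0,0,0,0,0,0,0,0.03,0,0,0,0,0,0,0.02,0,0,0,0,0,0,0,0,0,0,0,0,0,0,0,0,0,0,0,0,0,0]' 
python3 -m inch '[0,0,0,0,0,0,0]' >/dev/null
python3 - <<'E'
from h import *
delta([632.8,-105.2,94],1.496)
E
```

```text
time: 45.62
tool_pos: [633.4, -105.6, 158.9]
tcp_rot: [3.14, 0.0, 1.494]
contact_force: [0.6, 0.0, -0.6]
grip_width: 46.0
finger_force: 0.0
az -0.0014 t [ 0.0005 -0.001   0.0818] j1,j6 -0.28 -0.21
```

```bash
python3 -m inch '[0,0,0,0,-0.001,0.03,0,0,0,0,0,0,0.03,0,0,0,0,0,0,0.014,0,0,0,0,0,0,0.0078,0,0,0,0,0,0,0,0,0,0,0,0,0,0,0,0,0,0,0,0,0,0]' 
python3 -m inch '[0,0,0,0,0,0,1,0,0,0,0,0,0,1,0,0,0,0,0,0,1,0,0,0,0,0,0,1,0,0,0,0,0,0,1,0,0,0,0,0,0,1]' 
python3 -m inch '[0,0,0,0,0,-0.003,1,0,0,0,0,0,-0.0033,1,0,0,0,0,0,0,1,0,0,0,0,0,0,1,0,0,0,0,0,0,1]'
```

```text
time: 46.28
tool_pos: [633.1, -105.6, 94.0]
tcp_rot: [3.139, 0.001, 1.494]
contact_force: [-0.3, 0.2, -0.2]
grip_width: 45.7
finger_force: 0.0
time: 46.78
tool_pos: [632.7, -105.4, 92.6]
tcp_rot: [3.14, 0.0, 1.494]
contact_force: [1.3, 0.5, 0.3]
grip_width: 13.9
finger_force: 30.0
time: 47.2
tool_pos: [632.4, -105.3, 97.0]
tcp_rot: [3.142, 0.0, 1.494]
contact_force: [5.5, -0.8, -8.5]
grip_width: 13.8
finger_force: 30.0
```

```bash
python3 -m inch '[0,0,0.0726,0,0,0,1,0,0,0.0726,0,0,0,1,0,0,0.0726,0,0,0,1,0,0,0.0726,0,0,0,1,0,0,0.0726,0,0,0,1,0,0,0.0726,0,0,0,1]'
python3 -m inch '[0,0,0.0726,0,0,0,1,0,0,0.0726,0,0,0,1,0,0,0.0726,0,0,0,1,0,0,0.0726,0,0,0,1,0,0,0.0726,0,0,0,1,0,0,0.0726,0,0,0,1,0,0,0,0,0,0,1,0,0,0,0,0,0,1,0,0,0,0,0,0,1]'
```

```text
time: 47.7
tool_pos: [632.7, -105.5, 97.2]
tcp_rot: [3.141, -0.0, 0.835]
contact_force: [4.8, -1.6, -8.7]
grip_width: 13.3
finger_force: 30.0
time: 48.45
tool_pos: [632.9, -105.9, 97.4]
tcp_rot: [3.14, -0.001, 0.187]
contact_force: [6.1, -2.0, -9.0]
grip_width: 13.2
finger_force: 30.0
```

Yaw is back at 0.187. I'll lower it about 14.5 mm.

```bash
python3 -m inch '[0,0,0,0,0,0.003,1,0,0,0,0,0,0.003,1,0,0,0,0,0,0.003,1,0,0,0,0,0,0.003,1,0,0,0,0,0,0.003,1,0,0,0,0,0,0.002,1,0,0,0,0,0,0,1,0,0,0,0,0,0,1,0,0,0,0,0,0,1]'
```

```text
time: 49.2
tool_pos: [633.1, -105.9, 84.6]
tcp_rot: [3.14, -0.002, 0.187]
contact_force: [4.7, -1.8, -3.6]
grip_width: 13.7
finger_force: 30.0
```

```bash
python3 -m inch '[0,0,0,0,0,0.002,1,0,0,0,0,0,0.0012,1,0,0,0,0,0,0,1,0,0,0,0,0,0,1]'
python3 -m inch '[0,0,0,0,0,0,0,0,0,0,0,0,0,0,0,0,0,0,0,0,0,0,0,0,0,0,0,0,0,0,0,0,0,0,0,0,0,0,0,0,-0.03,0,0,0,0,0,0,-0.04,0,0,0,0,0,0,-0.04,0,0,0,0,0,0,-0.04,0,0,0,0,0,0,-0.04,0,0,0,0,0,0,-0.04,0]' >/dev/null
python3 -m inch '[0,0,0,-0.03,0,0,0,0,0,0,-0.03,0,0,0,0,0,0,-0.03,0,0,0,0,0,0,-0.03,0,0,0,0,0,0,0,0,0,0,0,0,0,0,0,0,0,0,0,0,0,0,0,0]'
python3 - <<'E'
from h import *
c=capture("wrist")
P,b=redbar(c);Q=P-[591.5,-114.5];ex=np.array([.9824,.1869]);ey=np.array([-.1869,.9824])
print(b,(Q@ex).min(),(Q@ex).max(),(Q@ey).min(),(Q@ey).max())
a=c["image"][:,:,::-1][0:230,150:430]
s=capture("side")
for t in tubes(s,[350,120],[700,400]):print(t)
b=s["image"][:,:,::-1][170:262,210:350]
cv2.imwrite("pics/f12.png",np.vstack([cv2.resize(a,(560,300)),cv2.resize(b,(560,300),interpolation=cv2.INTER_CUBIC)]))
E
```

```text
time: 49.53
tool_pos: [633.2, -105.8, 82.7]
tcp_rot: [3.14, -0.003, 0.187]
contact_force: [3.6, -2.9, 4.8]
grip_width: 13.2
finger_force: 30.0
time: 50.12
tool_pos: [538.2, -123.0, 81.5]
tcp_rot: [-3.141, -0.0, 0.187]
contact_force: [0.0, 0.1, -0.6]
grip_width: 45.5
finger_force: 0.0
(np.int64(259), np.int64(294), np.int64(0), np.int64(101)) 21.92732994157771 53.442576096144016 -4.680433027238365 6.960481389015687
(array([581.7, 264.7]), np.float64(2.482), np.float64(42.5), 34, array([222., 289.]))
(array([441.2, 309.8]), np.float64(1.116), np.float64(41.1), 51, array([259., 318.]))invalid input at $: expected 1 to 10 rows
```

View pics/f12.png

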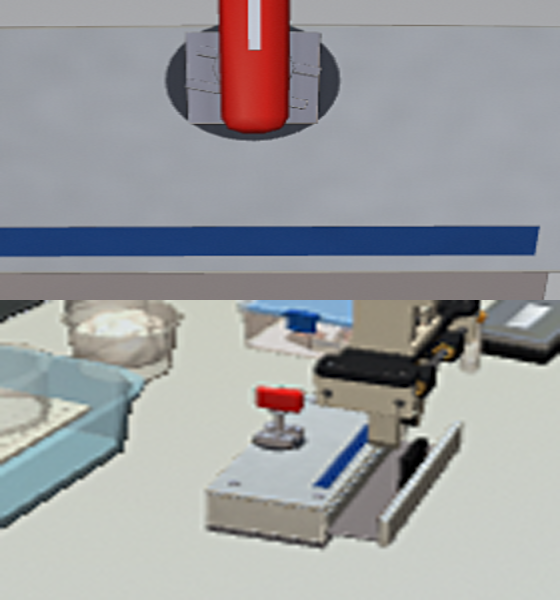

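My release call was refused because it had 11 rows, so the gripper opened while backing off along the bar. The handle is still down and over the slot, at (280,400) in the picture. I'll lift clear and check against the starting state.

```bash
python3 -m inch '[0,0,0,0,0,-0.03,0,0,0,0,0,0,-0.04,0,0,0,0,0,0,-0.04,0,0,0,0,0,0,-0.04,0,0,0,0,0,0,-0.04,0,0,0,0,0,0,-0.04,0,0,0,0,-0.03,0,-0.02,0,0,0,0,-0.03,0,0,0,0,0,0,0,0,0,0,0,0,0,0,0,0,0]'
python3 - <<'E'
from h import *
def red(im):
    h=cv2.cvtColor(im,cv2.COLOR_RGB2HSV); m=((h[...,0]<6)|(h[...,0]>174))&(h[...,1]>150)&(h[...,2]>60); m[:,320:]=0;m[:180]=0;m[240:]=0;m[:,:260]=0
    v,u=np.where(m);return u.min(),u.max(),v.min(),v.max(),len(u)
s0=cv2.imread("pics/side0.png")[:,:,::-1].copy();s=capture("side");cv2.imwrite("pics/sf.png",s["image"][:,:,::-1])
print(red(s0),red(s["image"].copy()))
d=np.abs(s0.astype(int)-s["image"]).max(2)
print("reader diff px",(d[185:250,255:335]>25).sum(), np.argwhere(d[185:250,255:335]>25)[:20].tolist())
cv2.imwrite("pics/cmp.png",np.vstack([cv2.resize(x[175:255,240:400,::-1].astype(np.uint8),(600,290)) for x in(s0,s["image"])]))
E
```

```text
time: 51.05
tool_pos: [490.7, -132.0, 281.8]
tcp_rot: [3.141, -0.001, 0.187]
contact_force: [0.0, 0.9, 0.3]
grip_width: 45.8
finger_force: 0.0
(np.int64(274), np.int64(285), np.int64(197), np.int64(203), 72) (np.int64(274), np.int64(285), np.int64(197), np.int64(203), 73)
reader diff px 1 [[18, 22]]
```

View pics/cmp.png

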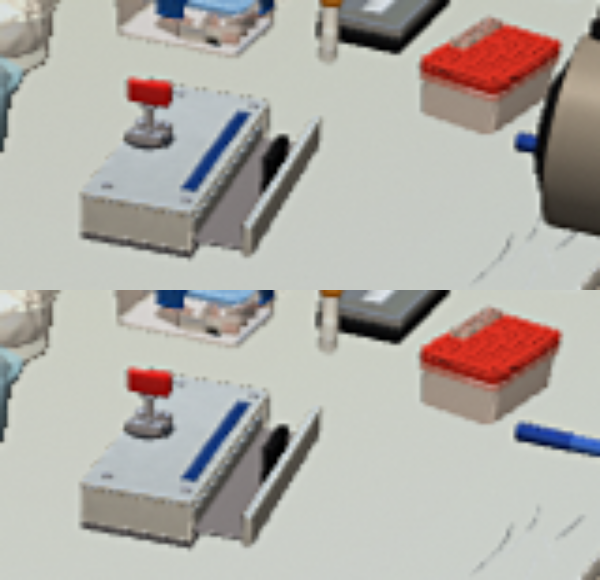

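The reader matches its starting state to within one pixel: tray home, plunger down. The tip box hasn't moved, so I'll hand the job in.

```bash
python3 -c "
from plant import *
print(close_job())"
```

```text
the job is handed in; nothing more can be done
None
```

The job is handed in: the tray is fully home with one tube in each of its five cradles, the plunger is down and locking it, and two spare tubes are on the bench; one move was refused as a row too long, so the gripper slid back along the handle as it opened instead of lifting off, but the reader afterwards matched the starting picture to within one pixel.

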